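Fetch the scraper from the bottom of the file rack

TASK

At the deburring bench, lift the yellow retaining bar out of the blue rack's brackets and lay it on the grey side tray, then move the two files (blue and green handles) from the rack's upper tier to the tray as well. Fetch the red-handled scraper from beneath and lay it by its handle centrally in the orange forks of the work rest, then put each file back squarely in the upper slot it came from and, last, the bar back in its brackets as it was. Leave the loose aluminium housings alone.

Things in the scene. Friction and masses are not known exactly. Their poses are not given: they have to be found in the camera images.
- bar: Yellow flat retaining bar, 290 (x) x 20 (y) x 8 high, with a black grip block upright in its middle, 34 (x) x 14 (y), from 8 to 36 above the underside: pinch it across its 14 from above. Origin: centre of the underside. 0.11 to 0.22 kg. At the start loose in the rack's two yellow brackets, 2 above the upper files, which it keeps in.
- flat_file: Flat file, blue handle; starts in one upper slot of the rack. Handle 110 long, 24 wide, 24 high, does not roll; then a thin blade 85 long. Origin: centre of the handle's underside (handle x -55 to +55); x towards the blade tip, z up. 0.08 to 0.15 kg. Grip across the handle's middle; sits equally well either way round.
- round_file: Round file, green handle; starts in the other upper slot of the rack. Handle 110 long, 24 wide, 24 high, does not roll; then a thin blade 85 long. Origin: centre of the handle's underside (handle x -55 to +55); x towards the blade tip, z up. 0.08 to 0.15 kg. Grip across the handle's middle; sits equally well either way round.
- scraper: Scraper, red handle; starts in the rack's lower tier, crossing beneath both files, which keep it in. Handle 110 long, 24 wide, 24 high, does not roll; then a thin blade 85 long. Origin: centre of the handle's underside (handle x -55 to +55); x towards the blade tip, z up. 0.08 to 0.15 kg. Grip across the handle's middle; sits equally well either way round.
- rack: Fixed, blue base 300 (x) x 130 (y). Origin: underside centre. Open forks hold: the scraper along x at the centre, underside at z 26 (forks x +-42); a file along y at x = -60 and one at x = +60, y = 0, underside z 66 (forks y +-45); the bar along x at y = -35, underside z 92 (yellow brackets x +-130). Floors 29 wide (bar's 26); prongs 18 high (bar's 20) lean out, widening mouths by 16.
- side_tray: Fixed flat grey tray, 330 (x) x 260 (y), floor 4 above the bench, dark rim 9 high and 6 wide. Origin: underside centre. Room for the bar and the two files side by side along x, e.g. at y = -75, 0, +75.
- work_rest: Fixed rest: black rubber mat 280 (x) x 170 (y) x 4 with two orange forks at x = -42 and +42, y = 0, which hold a handle centred on the rest, lying along x, underside 26 above the bench. Fork floor 29 wide; prongs 18 high lean out, widening the mouth by 16. Origin: underside centre of the mat.
- housing_a: Loose aluminium housing casting, upright tube 86 then 72 in diameter, 72 high, 0.32 kg. Origin: underside centre. To be left alone.
- housing_b: Second housing casting, the same size. To be left alone.
Things that resemble listed ones, but are neither listed nor needed, are in the scene too. Several things have the shape of the round_file; the one meant has the colours described above.

How it is judged:
On the way, in this order (a step that is already met when the one before it is completed fails the run):
1. the bar lies released on the side tray (x of bar in the frame of side_tray between -0.16 and 0.16 m and y of bar in the frame of side_tray between -0.125 and 0.125 m and z of bar in the frame of side_tray between -0.005 and 0.02 m and contact force between the fingers and bar below 0.3 N and linear speed of bar below 0.02 m/s), for 0.2 s.
2. both files lie released on the side tray beside the bar (all of step 1 and x of flat_file in the frame of side_tray between -0.16 and 0.16 m and y of flat_file in the frame of side_tray between -0.125 and 0.125 m and z of flat_file in the frame of side_tray between -0.005 and 0.02 m and contact force between the fingers and flat_file below 0.3 N and linear speed of each of flat_file, round_file below 0.02 m/s and x of round_file in the frame of side_tray between -0.16 and 0.16 m and y of round_file in the frame of side_tray between -0.125 and 0.125 m and z of round_file in the frame of side_tray between -0.005 and 0.02 m and contact force between the fingers and round_file below 0.3 N), for 0.2 s.
3. the scraper lies released in the work rest (x of scraper in the frame of work_rest between -0.015 and 0.015 m and y of scraper in the frame of work_rest between -0.01 and 0.01 m and z of scraper in the frame of work_rest between 0.019 and 0.033 m and angle between the x axis of scraper and the x axis of work_rest, either way round below 0.15 rad and contact force between the fingers and scraper below 0.3 N and linear speed of scraper below 0.02 m/s), for 0.2 s.
4. both files are back in their own slots while the bar is still out (distance of each of flat_file, round_file from where it was at the start of the episode below 0.015 m and angle between the x axis of each of flat_file, round_file and the y axis of rack, either way round below 0.12 rad and contact force between the fingers and flat_file below 0.3 N and linear speed of each of flat_file, round_file below 0.02 m/s and contact force between the fingers and round_file below 0.3 N and distance of bar from where it was at the start of the episode above 0.05 m), for 0.2 s.
At the end, for the whole second after the job is handed in: Scraper in the work rest (15 mm along, 10 across, 7 in height, 0.15 rad); each file within 15 mm of its start and 0.12 rad of its slot's line; bar within 15 mm of its start and 0.12 rad of the brackets' line; either way round; all released and at rest (all of step 3 and distance of each of flat_file, round_file, bar from where it was at the start of the episode below 0.015 m and angle between the x axis of each of flat_file, round_file and the y axis of rack, either way round below 0.12 rad and contact force between the fingers and flat_file below 0.3 N and linear speed of each of flat_file, round_file, bar below 0.02 m/s and contact force between the fingers and round_file below 0.3 N and angle between the x axis of bar and the x axis of rack, either way round below 0.12 rad and contact force between the fingers and bar below 0.3 N); the robot touches nothing.
It fails at once if housing a pushed or lifted more than 25 mm (distance of housing_a from where it was at the start of the episode above 0.025 m).
It fails at once if housing b pushed or lifted more than 25 mm (distance of housing_b from where it was at the start of the episode above 0.025 m).
It also fails if it takes over 144 s, if anything falls off the work surface, if the arm or the gripper's body presses on something with over 40 N, if the wrist force passes 120 N, or if a joint passes its speed limit or range.

ROBOT

A 7-joint arm with a two-finger parallel gripper is mounted at the origin on the work surface. World frame = base frame: x ahead of the robot, y to its left, z up, the work surface at z = 0. Lengths are in m, angles in rad, forces in N, time in s.
With the tool pointing down it reaches from about 0.425 to 0.875 m from the base axis. Payload 4.7 kg.
Tool frame: the origin (TCP) lies midway between the tips of the shut fingers; the grasp point (between the pads) lies pinch_z behind it (pinch_z is the distance from the TCP to the grasp point, in m); z points along the fingers, y is the line along which they close (so a half turn about z gives the same grasp; the last joint's range is limited). The gripper opens to 85 mm and grips with 20 to 120 N. Pads are 22 mm wide; open, the fingers measure 114 mm over their backs; the gripper's body (76 mm by 85 mm) begins 54 mm behind the grasp point. The pads swing forward as they close: fully open they stand 13 mm farther back than shut.
Start: joints at [1.341, 0.321, -0.07, 1.45, 0.023, 1.371, -0.057], TCP at [0.157, -0.631, 0.231] pointing down, gripper open.
Joint ranges: [-2.86, 2.86], [-0.3, 2.09], [-1.38, 1.24], [0.06, 2.45], [-1.56, 4.7], [0.09, 2.05], [-2.69, 2.69]. Speed limits (rad/s): [2.57, 2.57, 3.14, 3.14, 3.14, 3.14, 3.14].

INTERFACE

Orientations are given as a unit quaternion [x, y, z, w].
In Python, from bench import sense, get_image, finish_job, search_frame, cut_out, pinch_z gives the robot as it stands.
- The arm moves only by the shell command python3 -m creep 'ROWS' [FORCE]. ROWS is JSON, one flat list of numbers, 7 for each row, row after row: the finger opening in mm, from 0 to 85.4, then the shift along the world's x, y, z in mm, then the turn, a rotation vector about the world's x, y, z in rad. In form: [jaw, dx, dy, dz, ax, ay, az, jaw, dx, dy, dz, ax, ay, az, ...]. A call has 1 to 5 rows; each row is the pose to reach, as a shift and turn from the pose commanded when the call began; what a row does not reach only later rows make up. A row lasts 1/12 s, in which the tool goes at most 41.7 mm and 7.16 degrees, less where a joint would pass 70% of its speed; a pose out of reach is approached as far as the arm can. A call with a gripper value outside its range is refused whole. The fingers move at their own pace and stop on an object; FORCE is the grip in N (left out, the last holds). Time passes only in rows, so rows that repeat a pose let the fingers close. It gives the time, the measured TCP pose, the force, the opening and the grip force at its end, in the units of the state.
- sense(): the state, without advancing time (a new reading comes with each control period).
- get_image(name): name is "side" or "top" or "wrist"; returns a dict with "image" (420x560x3 uint8, blue, green, red), "fx", "fy", "cx", "cy" (pixels), "world_to_cam" (4x4, takes a point from world to camera coordinates); the wrist camera has in their place "T_tool_cam" (4x4, takes a point from camera to tool coordinates, whose origin is the TCP and whose axes are the flange's). Camera axes: x right, y down, z forward; pixel columns grow to the right and rows downward; lengths in m; the calibration is good to about 2 mm. A picture is of the moment at which its call begins: read the wrist's pose just before it. There is no depth.
- finish_job(): hands the job in; it is judged then, once.
Trained networks look in a picture, given as the dict that the camera call returned (one of the last four; its "shot" number tells which), for a name from the list of things; names that differ only in an ending like _2 or _b are one class to them, and where a whole thing is asked for, a point or a joint stands for the part that bears it (a point fixed in the world has none). Each returns a list of dicts, best first, with "p" (0 to 1); they miss things now and then, are a little off and sometimes report something else, mostly with a low value. They report only what shows in the picture. A call takes as long as a camera call. They do not tell look-alikes from the thing itself.
- search_frame(thing, picture): "extent" ([left, top, right, bottom] as shares, 0 to 1, of the picture: columns of its width, rows of its height, round what is visible of it).
- cut_out(thing, picture): "pixels" (420x560 bool, what is visible of it) and "extent" ([left, top, right, bottom] as shares, 0 to 1, of the picture: columns of its width, rows of its height, round what is visible of it).
The state is a dict: "time_s": time; "qpos": joint angles; "qvel": joint speeds; "tau": joint torques, N m; "ee_pos": TCP position; "tcp_rot": TCP orientation; "force": force on the tool from outside, world axes, zero at the start; "ft_torque": the same for the moment, N m; "gripper_width": finger opening in m; "grasp_force": force on a finger pad.
Only numpy, scipy, OpenCV 4.12 (cv2) and the standard library are available. Lean on these libraries where they do the work, as an engineer would, in place of code of your own. Each camera call takes 0.05 s, during which the arm holds its last target. There are 200 camera calls.

## Working session

There is one attempt and no reset: what is moved stays moved. The work goes in short steps, Python scripts to look and compute and a shell command to move; the robot and the scene stay as the last step left them, time stands still between calls to the robot, and variables do not carry over. Pictures are saved under pics/ and viewed, at most 14 in all, crops included, and the job is handed in when it is done.

```bash
mkdir -p pics; ls; python3 - <<'E'
from bench import *
import cv2,numpy as np
s=sense(); print(s['time_s'],s['ee_pos'],s['tcp_rot'],s['gripper_width'],pinch_z)
for n in ['top','side']:
    p=get_image(n); cv2.imwrite(f'pics/{n}0.png',p['image'])
    print(n,p['fx'],p['fy'],p['cx'],p['cy'],np.round(p['world_to_cam'],3).tolist())
    for t in ['rack','bar','flat_file','round_file','scraper','side_tray','work_rest','housing_a']:
        for r in search_frame(t,p)[:4]:
            e=r['extent']; print(t,round(r['p'],2),[round(e[0]*560),round(e[1]*420),round(e[2]*560),round(e[3]*420)])
E
```

```text
pics
0.0 [ 0.15674733 -0.63025731  0.23021521] [ 9.92574995e-01  1.21630456e-01 -1.58529926e-04 -9.41245503e-04] 0.08533814735393176 0.0187
top 474.93065085338213 474.93065085338213 285.1381384396408 210.8355813541569 [[-0.023, -1.0, 0.008, 0.007], [-0.986, 0.022, -0.167, 0.496], [0.166, -0.011, -0.986, 1.351], [0.0, 0.0, 0.0, 1.0]]
rack 0.96 [227, 162, 329, 225]
bar 0.86 [229, 170, 331, 186]
flat_file 0.76 [251, 178, 262, 231]
flat_file 0.17 [310, 103, 338, 136]
round_file 0.88 [157, 293, 184, 349]
round_file 0.84 [375, 281, 396, 329]
round_file 0.66 [291, 173, 304, 239]
scraper 0.8 [232, 186, 295, 198]
scraper 0.65 [224, 169, 333, 185]
side_tray 0.97 [121, 150, 219, 270]
work_rest 0.9 [357, 163, 445, 267]
work_rest 0.48 [240, 102, 265, 135]
work_rest 0.42 [227, 170, 332, 185]
housing_a 0.91 [307, 100, 336, 133]
housing_a 0.57 [243, 103, 271, 136]
side 425.6153643120546 425.6153643120546 282.5926319896325 202.2003654152223 [[-0.97, -0.242, -0.024, 0.474], [-0.125, 0.577, -0.807, 0.145], [0.209, -0.78, -0.59, 1.039], [0.0, 0.0, 0.0, 1.0]]
rack 0.86 [208, 166, 302, 275]
bar 0.71 [210, 174, 270, 239]
flat_file 0.64 [232, 219, 300, 240]
round_file 0.72 [364, 177, 424, 192]
round_file 0.71 [341, 338, 437, 391]
scraper 0.86 [236, 211, 270, 259]
side_tray 0.67 [121, 287, 311, 409]
side_tray 0.57 [251, 192, 314, 213]
work_rest 0.76 [266, 149, 354, 184]
housing_a 0.96 [184, 170, 213, 202]
housing_a 0.64 [144, 209, 184, 246]
```

View pics/top0.png

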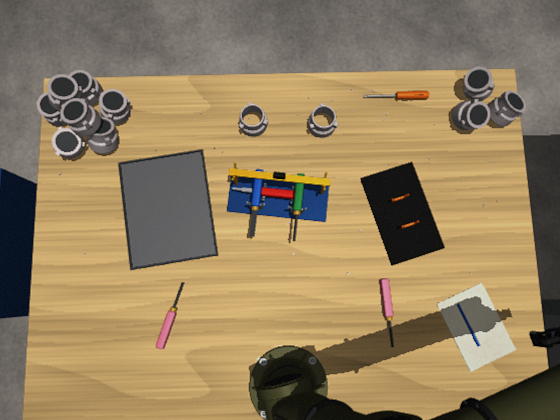

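View pics/side0.png

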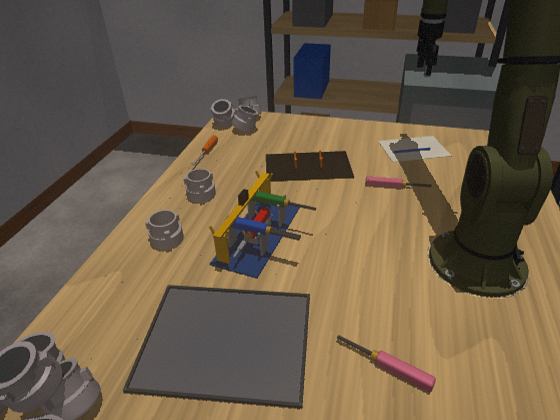

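The top view shows the rack at about (278,197), with the yellow bar along (230–330, 170–188) on its far side. The blue handle is at (257,190), the green at (298,195) and the red beneath at (275,193). The grey tray is on the left, centred at (168,210), and the rest is on the right with orange forks at (401,198) and (410,225). The housings at (253,120) and (322,120) are beyond the rack, and the pink tools are decoys. The side view agrees.

```bash
cat > h.py <<'E'
from bench import *
import cv2,numpy as np
from scipy.spatial.transform import Rotation as R
def shot(n):
    s=sense(); p=get_image(n)
    if 'world_to_cam' in p: p['C']=np.linalg.inv(p['world_to_cam'])
    else:
        T=np.eye(4);T[:3,:3]=R.from_quat(s['tcp_rot']).as_matrix();T[:3,3]=s['ee_pos']; p['C']=T@p['T_tool_cam']
    return p
def ray(p,u,v):
    d=p['C'][:3,:3]@np.array([(u-p['cx'])/p['fx'],(v-p['cy'])/p['fy'],1]); return p['C'][:3,3],d
def onz(p,u,v,z):
    o,d=ray(p,u,v); return (o+d*(z-o[2])/d[2])
def proj(p,X):
    c=np.linalg.inv(p['C'])@np.r_[X,1]; return np.array([p['fx']*c[0]/c[2]+p['cx'],p['fy']*c[1]/c[2]+p['cy']])
def tri(pu):
    A=np.zeros((3,3));b=np.zeros(3)
    for p,u,v in pu:
        o,d=ray(p,u,v);d=d/np.linalg.norm(d);M=np.eye(3)-np.outer(d,d);A+=M;b+=M@o
    X=np.linalg.solve(A,b); return X,[np.round(proj(p,X)-[u,v],1).tolist() for p,u,v in pu]
HUE={'yellow':(22,34),'blue':(105,128),'green':(50,85),'red':(-5,5),'orange':(7,17)}
def mask(p,col,box,smin=130,vmin=60):
    h=cv2.cvtColor(p['image'],cv2.COLOR_BGR2HSV).astype(int);H=h[...,0].copy();a,b=HUE[col]
    if a<0: H[H>90]-=180
    m=(H>=a)&(H<=b)&(h[...,1]>smin)&(h[...,2]>vmin)
    k=np.zeros_like(m);x0,y0,x1,y1=box;k[y0:y1,x0:x1]=1
    return (m&k).astype(np.uint8)
def blobs(m,amin=15):
    n,l,st,c=cv2.connectedComponentsWithStats(m); o=[]
    for i in range(1,n):
        if st[i,4]>=amin: o.append((int(st[i,4]),cv2.minAreaRect(np.argwhere(l==i)[:,::-1].astype(np.float32)),c[i]))
    return sorted(o,key=lambda t:-t[0])
def rect(p,m,z):
    """mask -> world rect at height z: centre, long axis angle, sizes"""
    c=max(cv2.findContours(m.astype(np.uint8),cv2.RETR_EXTERNAL,cv2.CHAIN_APPROX_NONE)[0],key=cv2.contourArea)[:,0]
    w=np.array([onz(p,u,v,z)[:2]*1000 for u,v in c],np.float32)
    (ctr,sz,a)=cv2.minAreaRect(w); 
    if sz[0]<sz[1]: a+=90;sz=sz[::-1]
    return np.round(ctr,1),np.round(sz,1),round((a+90)%180-90,1)
E
python3 - <<'E'
from h import *
t=shot('top')
for n,z in [('side_tray',.009),('work_rest',.004)]:
    print(n,rect(t,cut_out(n,t)[0]['pixels'],z))
for c,z in [('yellow',.1),('green',.088),('blue',.088),('red',.048)]:
    m=mask(t,c,(220,155,340,250))
    for b in blobs(m)[:3]: print(c,b[0],np.round(b[1][0]),np.round(b[1][1]),np.round(onz(t,*b[1][0],z)*1000))
w=shot('wrist'); print(np.round(w['T_tool_cam'],4).tolist(),w['fx'])
E
```

```text
side_tray (array([519.2, 349.3]), array([331.2, 262.5]), 8.1)
work_rest (array([ 490.7, -357.3]), array([279.8, 170.2]), 16.7)
yellow 345 [304. 179.] [53.  7.] [576. -58. 100.]
yellow 125 [260. 176.] [ 7. 25.] [589.  64. 100.]
yellow 18 [235. 170.] [10.  3.] [608. 136. 100.]
green 215 [298. 196.] [ 8. 27.] [529. -43.  88.]
blue 730 [272. 198.] [41. 35.] [527.  34.  88.]
blue 715 [313. 202.] [27. 35.] [511. -84.  88.]
blue 515 [239. 197.] [22. 30.] [531. 125.  88.]
red 271 [277. 193.] [33.  8.] [550.  17.  48.]
[[-0.0001, -0.946, -0.3241, 0.0835], [1.0, -0.0001, 0.0, 0.0003], [-0.0001, -0.3241, 0.946, -0.1439], [0.0, 0.0, 0.0, 1.0]] 334.7955594582632
```

```bash
python3 -m creep '[85,38,64,30,0,0,0.119, 85,77,128,60,0,0,0.238, 85,97,159,100,0,0,0.297, 85,97,159,100,0,0,0.297, 85,97,159,100,0,0,0.297]' 40
python3 -m creep '[85,97,159,0,0,0,0.297,85,97,159,0,0,0,0.297,85,97,159,0,0,0,0.297,85,97,159,0,0,0,0.297,85,97,159,0,0,0,0.297]'
python3 -m creep '[85,97,159,0,0,0,0.297,85,97,159,0,0,0,0.297,85,97,159,0,0,0,0.297,85,97,159,0,0,0,0.297,85,97,159,0,0,0,0.297]'
python3 -m creep '[85,97,110,0,0,0,0.297,85,97,110,0,0,0,0.297,85,97,110,0,0,0,0.297,85,97,110,0,0,0,0.297,85,97,110,0,0,0,0.297]'
python3 - <<'E'
from h import *
w=shot('wrist'); cv2.imwrite('pics/w1.png',w['image']); s=sense();print(s['ee_pos'],R.from_quat(s['tcp_rot']).as_matrix()[:,0],s['qpos'])
import pickle; pickle.dump(w,open('w1.pkl','wb'))
E
python3 -m creep '[85,-40,75,0,0,0,0,85,-40,75,0,0,0,0,85,-40,75,0,0,0,0,85,-40,75,0,0,0,0]'
python3 - <<'E'
from h import *
w=shot('wrist'); cv2.imwrite('pics/w2.png',w['image']); s=sense();print(s['ee_pos'])
import pickle; pickle.dump(w,open('w2.pkl','wb'))
E
```

```text
time_s: 1.52
ee_pos: [0.2528, -0.4729, 0.3302]
tcp_rot: [0.964, 0.267, -0.0, 0.0]
force: [0.9, 0.2, 0.6]
gripper_width: 0.0851
grasp_force: 0.0
time_s: 1.93
ee_pos: [0.3524, -0.3102, 0.33]
tcp_rot: [0.912, 0.41, 0.001, 0.0]
force: [0.7, 0.3, -0.1]
gripper_width: 0.085
grasp_force: 0.0
time_s: 2.35
ee_pos: [0.4485, -0.1506, 0.3299]
tcp_rot: [0.841, 0.541, 0.001, 0.0]
force: [-0.4, 0.2, -0.2]
gripper_width: 0.0852
grasp_force: 0.0
time_s: 2.77
ee_pos: [0.5452, -0.0405, 0.3291]
tcp_rot: [0.751, 0.66, 0.002, -0.001]
force: [-1.0, 0.3, 0.8]
gripper_width: 0.0851
grasp_force: 0.0
[ 0.54391855 -0.04362174  0.32903526] [0.13295354 0.99112072 0.00175178] [ 0.71500943  0.11806909 -0.74310755  1.53106977  0.07808183  1.52362487
 -0.16166282]
time_s: 3.15
ee_pos: [0.502, 0.0298, 0.3301]
tcp_rot: [0.754, 0.657, -0.0, 0.001]
force: [0.0, -0.4, -0.2]
gripper_width: 0.0849
grasp_force: 0.0
[0.50265374 0.02748393 0.32982971]
```

View pics/w1.png

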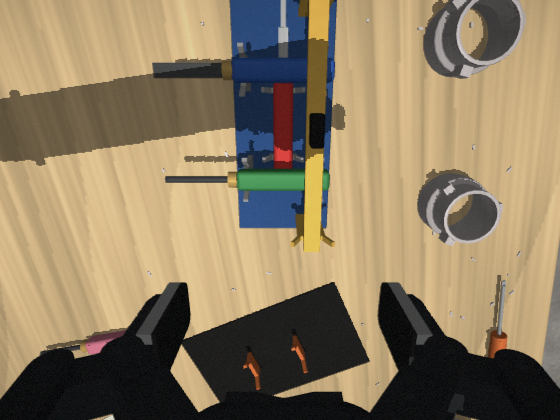

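View pics/w2.png

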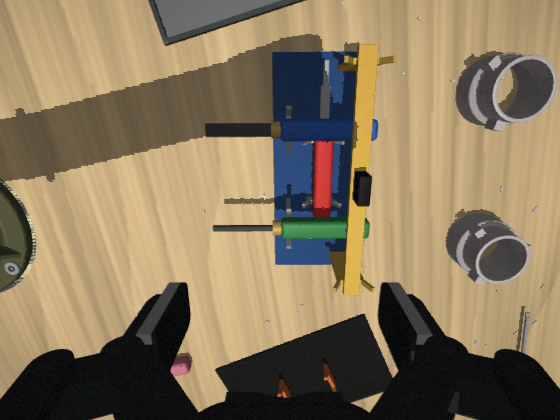

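In w1 and w2 the bar runs vertically, with its black grip at (317,130) and (363,188). The blue handle crosses at rows 70 and 130, the green at 180 and 229, and the red lies between them at columns 283 and 322. The rack's blue base shows below.

```bash
python3 - <<'E'
from h import *
import pickle
w=[pickle.load(open(f'w{i}.pkl','rb')) for i in (1,2)]
bx=[dict(g=(232,165,332,195),b=(230,58,340,82),r=(265,75,300,170),blk=(300,105,335,155),y=(290,0,345,255)),
    dict(g=(278,213,375,242),b=(278,115,382,143),r=(305,130,340,220),blk=(345,165,380,212),y=(330,40,400,300))]
P={}
for i,p in enumerate(w):
    hsv=cv2.cvtColor(p['image'],cv2.COLOR_BGR2HSV)
    for k,c in [('g','green'),('r','red'),('y','yellow')]:
        m=mask(p,c,bx[i][k])
        ys,xs=np.nonzero(m);print(i,k,xs.min(),xs.max(),ys.min(),ys.max())
        for b in blobs(m,40)[:3]: print('   ',b[0],np.round(b[1][0],1),np.round(b[1][1],1),round(b[1][2],1))
    x0,y0,x1,y1=bx[i]['blk']; k=np.zeros(hsv.shape[:2],np.uint8);k[y0:y1,x0:x1]=(hsv[y0:y1,x0:x1,2]<60)
    b=blobs(k,20)[0];print(i,'blk',b[0],np.round(b[1][0],1),np.round(b[1][1],1),b[2]);P.setdefault('blk',[]).append((p,*b[1][0]))
    print('C',np.round(p['C'][:3,3],3))
print(tri(P['blk']))
# zoom composite for hand reading
a=[cv2.resize(w[0]['image'][50:250,225:345],None,fx=3,fy=3,interpolation=2),cv2.resize(w[1]['image'][100:300,265:385],None,fx=3,fy=3,interpolation=2)]
cv2.imwrite('pics/z1.png',np.hstack(a))
E
```

```text
0 g 237 328 171 190
    400 [270.  180.5] [19. 66.] 90.0
    52 [325.9 180.6] [ 4.9 19.1] 3.4
0 r 273 292 83 168
    1612 [282.5 125.5] [85. 19.] 90.0
0 y 297 328 1 251
    1582 [312.6 202.5] [17.8 97.8] 2.6
0 blk 555 [317. 130.] [36. 16.] [316.78558559 129.96396396]
C [0.556 0.042 0.473]
1 g 282 368 221 238
    692 [313.5 229.5] [63. 17.] 0.0
    49 [366.5 228.5] [15.  3.] 90.0
1 r 312 333 141 216
    1418 [322.  178.4] [19.1 75.7] 2.3
1 y 330 377 50 294
    145 [354. 247.] [18. 16.] 90.0
    72 [348.6 227.7] [16.5 10.7] 47.7
    55 [348.8 279.3] [ 9.8 13.3] 71.6
1 blk 549 [361.8 188. ] [17.  34.4] [361.75227687 187.96357013]
C [0.513 0.113 0.474]
(array([0.58702558, 0.01064783, 0.11457454]), [[-0.1, 0.1], [0.1, -0.1]])
```

View pics/z1.png

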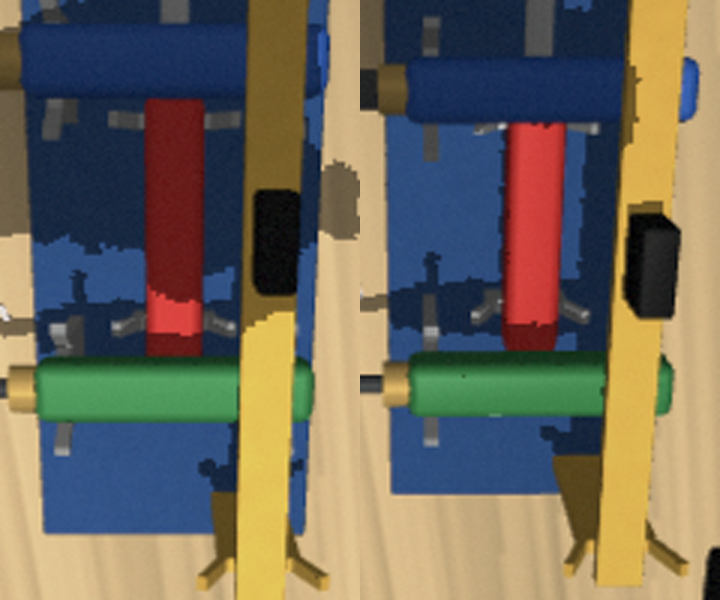

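```bash
python3 - <<'E'
from h import *
import pickle
w1,w2=[pickle.load(open(f'w{i}.pkl','rb')) for i in (1,2)]
Q=dict(bl=((232,70),(281,130)),br=((334.3,69),(377.7,129.5)),gl=((237.3,179.7),(281.7,228)),gr=((329.3,180.7),(369,228)))
T={}
for k,(a,b) in Q.items():
    X,e=tri([(w1,*a),(w2,*b)]);T[k]=X;print(k,np.round(X*1000,1),e)
    print('   z=.08:',np.round(onz(w1,*a,.08)*1000,1),np.round(onz(w2,*b,.08)*1000,1))
for z in (.04,.048): print('red',z,np.round(onz(w1,283.2,125,z)*1000),np.round(onz(w2,323.5,180,z)*1000))
for k in 'bg':
    for i,w in((0,w1),(1,w2)):
        L,Rr=[onz(w,*Q[k+s][i],.08) for s in 'lr'];d=Rr-L;print(k,i,'mid',np.round((L+Rr)*500,1),'len',np.linalg.norm(d)*1000,'ang',np.degrees(np.arctan2(d[1],d[0])))
X=tri([(w1,317,130),(w2,361.8,188)])[0]
print('block z=.114',np.round(onz(w1,317,130,.116)*1000),np.round(onz(w2,361.8,188,.116)*1000))
t=shot('top');m=mask(t,'yellow',(220,155,340,250));ys,xs=np.nonzero(m);print('bar top view line',np.degrees(np.arctan(np.polyfit(xs,ys,1)[0])))
for p,a,b in((w1,(320,5),(313,245)),(w2,(368,60),(352,285))):
    A,B=onz(p,*a,.1),onz(p,*b,.1);print('bar ang',np.degrees(np.arctan2(*(A-B)[1::-1])),np.round(B*1000))
s=sense();print(s['ee_pos'],R.from_quat(s['tcp_rot']).as_rotvec(), np.degrees(np.arctan2(*R.from_quat(s['tcp_rot']).as_matrix()[1::-1,0])))
E
```

```text
bl [506.4  81.9  86. ] [[0.3, -0.2], [-0.2, 0.2]]
   z=.08: [505.3  82.3  80. ] [506.6  81.6  80. ]
br [613.4  68.3  90.2] [[0.0, -0.0], [-0.0, 0.0]]
   z=.08: [615.  69.  80.] [616.1  67.1  80. ]
gl [490.6 -36.8  81.9] [[0.2, -0.2], [-0.2, 0.2]]
   z=.08: [490.  -37.4  80. ] [490.8 -37.3  80. ]
gr [599.4 -52.6  80. ] [[0.3, -0.3], [-0.3, 0.2]]
   z=.08: [599.  -52.9  80. ] [599.9 -52.4  80. ]
red 0.04 [552.  16.  40.] [553.   7.  40.]
red 0.048 [552.  16.  48.] [552.   9.  48.]
b 0 mid [560.1  75.7  80. ] len 110.50815044022832 ang -6.924516738432572
b 1 mid [561.3  74.4  80. ] len 110.52656735717618 ang -7.533200961724178
g 0 mid [544.5 -45.1  80. ] len 110.1217500156066 ang -8.104850014663056
g 1 mid [545.3 -44.8  80. ] len 110.06054089456867 ang -7.867296764819896
block z=.114 [587.  11. 116.] [587.  11. 116.]
bar top view line 6.001872732119937
bar ang 82.62493012582213 [ 570. -125.  100.]
bar ang 82.4369752966285 [ 570. -119.  100.]
[0.50300585 0.02637162 0.32953923] [ 2.37127363e+00  2.05749164e+00 -1.36437239e-03] 81.89456853409108
```

```bash
python3 -m creep '[50,84,-15,-140,0,0,0.009,50,84,-15,-140,0,0,0.009,50,84,-15,-140,0,0,0.009,50,84,-15,-140,0,0,0.009,50,84,-15,-140,0,0,0.009]' 40
python3 -m creep '[50,0,0,0,0,0,0,50,0,0,0,0,0,0]'
python3 -m creep '[50,0,0,0,0,0,0,50,0,0,0,0,0,0]'
```

```text
time_s: 3.67
ee_pos: [0.5856, 0.0084, 0.1796]
tcp_rot: [0.753, 0.657, -0.004, -0.005]
force: [-1.1, -1.2, -2.1]
gripper_width: 0.0501
grasp_force: 0.0
time_s: 3.83
ee_pos: [0.5874, 0.0123, 0.1898]
tcp_rot: [0.752, 0.659, 0.0, -0.0]
force: [-0.1, 1.1, 0.4]
gripper_width: 0.0501
grasp_force: 0.0
time_s: 4.0
ee_pos: [0.5879, 0.0133, 0.1918]
tcp_rot: [0.752, 0.66, 0.001, 0.002]
force: [0.2, 0.1, 1.1]
gripper_width: 0.0502
grasp_force: 0.0
```

```bash
python3 -m creep '[50,-1,-2,-30,0,0,0,50,-1,-2,-60,0,0,0,50,-1,-2,-80,0,0,0,50,-1,-2,-87,0,0,0,50,-1,-2,-87,0,0,0]'
python3 -m creep '[50,0,0,0,0,0,0,50,0,0,0,0,0,0,50,0,0,0,0,0,0]'
python3 -m creep '[0,0,0,0,0,0,0,0,0,0,0,0,0,0,0,0,0,0,0,0,0,0,0,0,0,0,0,0,0,0,0,0,0,0,0]' 50
```

```text
time_s: 4.42
ee_pos: [0.5853, 0.0111, 0.102]
tcp_rot: [0.752, 0.66, -0.001, -0.0]
force: [0.2, 0.4, -0.2]
gripper_width: 0.0504
grasp_force: 0.0
time_s: 4.67
ee_pos: [0.5875, 0.0115, 0.1043]
tcp_rot: [0.752, 0.66, 0.001, 0.001]
force: [0.4, -0.3, -0.5]
gripper_width: 0.05
grasp_force: 0.0
time_s: 5.08
ee_pos: [0.5865, 0.0114, 0.1029]
tcp_rot: [0.752, 0.66, 0.0, 0.0]
force: [-0.6, 0.1, 4.3]
gripper_width: 0.0131
grasp_force: 49.6
```

```bash
python3 -m creep '[0,0,0,10,0,0,0,0,0,0,35,0,0,0,0,0,0,70,0,0,0,0,0,0,100,0,0,0,0,0,0,110,0,0,0]' 60
python3 -m creep '[0,-4,20,0,0,0,-0.06,0,-10,50,0,0,0,-0.16,0,-17,85,0,0,0,-0.27,0,-24,120,0,0,0,-0.38,0,-30,155,0,0,0,-0.48]'
python3 -m creep '[0,-6,33,0,0,0,-0.1,0,-12,66,0,0,0,-0.2,0,-18,99,0,0,0,-0.3,0,-24,130,0,0,0,-0.4,0,-30,160,0,0,0,-0.5]'
python3 -m creep '[0,-6,30,0,0,0,-0.1,0,-11,60,0,0,0,-0.2,0,-15,82,0,0,0,-0.27,0,-18,97,0,0,0,-0.317,0,-18,97,0,0,0,-0.317]'
python3 -m creep '[0,0,0,0,0,0,0,0,0,0,0,0,0,0,0,0,0,0,0,0,0]'
```

```text
time_s: 5.5
ee_pos: [0.5882, 0.012, 0.2171]
tcp_rot: [0.751, 0.66, 0.002, 0.002]
force: [1.9, 0.8, -1.9]
gripper_width: 0.0131
grasp_force: 59.1
time_s: 5.92
ee_pos: [0.555, 0.1674, 0.2114]
tcp_rot: [0.888, 0.459, -0.001, -0.0]
force: [1.0, 1.1, -1.6]
gripper_width: 0.0128
grasp_force: 59.0
time_s: 6.33
ee_pos: [0.525, 0.3278, 0.2112]
tcp_rot: [0.974, 0.226, -0.001, 0.0]
force: [0.6, -0.1, -2.2]
gripper_width: 0.0132
grasp_force: 59.0
time_s: 6.75
ee_pos: [0.5046, 0.4278, 0.211]
tcp_rot: [0.997, 0.074, -0.002, -0.001]
force: [-1.0, 0.3, -1.8]
gripper_width: 0.0128
grasp_force: 59.0
time_s: 7.0
ee_pos: [0.5091, 0.4215, 0.2118]
tcp_rot: [0.997, 0.071, -0.0, 0.001]
force: [0.1, -0.1, -1.9]
gripper_width: 0.0127
grasp_force: 59.0
```

```bash
python3 -m creep '[0,0,0,-20,0,0,0,0,0,0,-50,0,0,0,0,0,0,-90,0,0,0,0,0,0,-130,0,0,0,0,0,0,-160,0,0,0]'
python3 -m creep '[0,0,0,-15,0,0,0,0,0,0,-25,0,0,0,0,0,0,-30,0,0,0,0,0,0,-35,0,0,0,0,0,0,-35,0,0,0]'
python3 -m creep '[0,0,0,0,0,0,0,0,0,0,0,0,0,0,0,0,0,0,0,0,0]'
```

```text
time_s: 7.42
ee_pos: [0.5084, 0.4203, 0.0491]
tcp_rot: [0.997, 0.071, -0.001, 0.001]
force: [-0.0, -0.1, -2.8]
gripper_width: 0.0128
grasp_force: 59.1
time_s: 7.83
ee_pos: [0.509, 0.4238, 0.0182]
tcp_rot: [0.997, 0.072, 0.001, -0.0]
force: [-0.4, -0.6, -2.2]
gripper_width: 0.013
grasp_force: 59.0
time_s: 8.08
ee_pos: [0.5088, 0.424, 0.0186]
tcp_rot: [0.997, 0.072, 0.001, -0.0]
force: [1.4, -0.0, -1.7]
gripper_width: 0.0126
grasp_force: 59.0
```

```bash
python3 -m creep '[0,0,0,-2,0,0,0,0,0,0,-3,0,0,0,0,0,0,-3,0,0,0]'
python3 -m creep '[45,0,0,0,0,0,0,45,0,0,0,0,0,0,45,0,0,0,0,0,0,45,0,0,0,0,0,0,45,0,0,0,0,0,0]'
python3 -m creep '[45,0,0,15,0,0,0,45,0,0,50,0,0,0,45,0,0,90,0,0,0,45,0,0,130,0,0,0,45,0,0,165,0,0,0]'
python3 -m creep '[60,4,-20,0,0,0,-0.03,60,9,-55,0,0,0,-0.07,60,13,-95,0,0,0,-0.11,60,17,-135,0,0,0,-0.14,60,21,-170,0,0,0,-0.17]'
python3 -m creep '[60,5,-38,0,0,0,-0.03,60,10,-76,0,0,0,-0.06,60,15,-114,0,0,0,-0.08,60,19,-150,0,0,0,-0.1,60,29,-176,0,0,0,-0.104]'
python3 -m creep '[60,0,0,0,0,0,0,60,0,0,0,0,0,0,60,0,0,0,0,0,0,60,0,0,0,0,0,0]'
python3 - <<'E'
from h import *
t=shot('top');cv2.imwrite('pics/t1.png',t['image'][130:300,100:350])
m=mask(t,'yellow',(120,150,220,270));print(rect(t,m,.012))
E
```

```text
time_s: 8.33
ee_pos: [0.5085, 0.4237, 0.015]
tcp_rot: [0.997, 0.072, 0.0, -0.0]
force: [-0.0, -0.4, 1.7]
gripper_width: 0.0127
grasp_force: 59.4
time_s: 8.75
ee_pos: [0.5081, 0.4234, 0.0142]
tcp_rot: [0.997, 0.072, -0.0, 0.0]
force: [0.3, -0.4, -0.2]
gripper_width: 0.0448
grasp_force: 0.0
time_s: 9.17
ee_pos: [0.5081, 0.424, 0.1833]
tcp_rot: [0.997, 0.072, 0.001, -0.001]
force: [1.0, 0.4, -0.5]
gripper_width: 0.0451
grasp_force: 0.0
time_s: 9.58
ee_pos: [0.5293, 0.251, 0.1805]
tcp_rot: [1.0, -0.014, 0.001, 0.0]
force: [0.4, -1.0, -0.3]
gripper_width: 0.0598
grasp_force: 0.0
time_s: 10.0
ee_pos: [0.5578, 0.0736, 0.1807]
tcp_rot: [0.998, -0.067, 0.0, 0.001]
force: [0.0, 1.2, -1.1]
gripper_width: 0.0601
grasp_force: 0.0
time_s: 10.33
ee_pos: [0.5578, 0.0795, 0.1799]
tcp_rot: [0.998, -0.064, 0.0, -0.0]
force: [-0.8, -0.7, 0.6]
gripper_width: 0.0599
grasp_force: 0.0
(array([429.6, 411.2]), array([135. ,  19.6]), 8.4)
```

```bash
python3 -m creep '[60,3,-3,-20,0,0,0,60,3,-3,-50,0,0,0,60,3,-3,-80,0,0,0,60,3,-3,-105,0,0,0,60,3,-3,-115,0,0,0]'
python3 -m creep '[60,0,0,0,0,0,0,60,0,0,0,0,0,0,60,0,0,0,0,0,0]'
python3 -m creep '[0,0,0,0,0,0,0,0,0,0,0,0,0,0,0,0,0,0,0,0,0,0,0,0,0,0,0,0,0,0,0,0,0,0,0]' 40
```

```text
time_s: 10.8
ee_pos: [0.5583, 0.0755, 0.0608]
tcp_rot: [0.998, -0.064, -0.003, 0.0]
force: [-1.4, -0.4, -0.3]
gripper_width: 0.06
grasp_force: 0.0
time_s: 11.05
ee_pos: [0.5625, 0.0752, 0.0661]
tcp_rot: [0.998, -0.065, 0.001, -0.0]
force: [1.0, -0.2, 0.3]
gripper_width: 0.0603
grasp_force: 0.0
time_s: 11.47
ee_pos: [0.5621, 0.0745, 0.0656]
tcp_rot: [0.998, -0.065, 0.001, -0.0]
force: [-0.7, -0.2, 5.9]
gripper_width: 0.0235
grasp_force: 39.9
```

```bash
python3 -m creep '[0,0,0,10,0,0,0,0,0,0,35,0,0,0,0,0,0,70,0,0,0,0,0,0,105,0,0,0,0,0,0,115,0,0,0]' 50
python3 -m creep '[0,-1,18,0,0,0,0.02,0,-3,52,0,0,0,0.05,0,-6,90,0,0,0,0.09,0,-9,128,0,0,0,0.13,0,-12,165,0,0,0,0.17]'
python3 -m creep '[0,-2,35,0,0,0,0.04,0,-3,65,0,0,0,0.08,0,-5,95,0,0,0,0.1,0,-5,113,0,0,0,0.102,0,-5,113,0,0,0,0.102]'
python3 -m creep '[0,0,0,-20,0,0,0,0,0,0,-50,0,0,0,0,0,0,-85,0,0,0,0,0,0,-120,0,0,0,0,0,0,-145,0,0,0]'
python3 -m creep '[0,0,0,-12,0,0,0,0,0,0,-22,0,0,0,0,0,0,-27,0,0,0,0,0,0,-27,0,0,0,0,0,0,-27,0,0,0]'
python3 -m creep '[0,0,0,0,0,0,0,0,0,0,0,0,0,0,0,0,0,0,0,0,0]'
```

```text
time_s: 11.88
ee_pos: [0.5637, 0.0751, 0.1852]
tcp_rot: [0.998, -0.065, 0.004, -0.0]
force: [1.2, 0.9, 0.0]
gripper_width: 0.0231
grasp_force: 49.0
time_s: 12.3
ee_pos: [0.5475, 0.2416, 0.178]
tcp_rot: [1.0, 0.021, -0.001, 0.0]
force: [0.7, 1.3, -2.3]
gripper_width: 0.0232
grasp_force: 49.1
time_s: 12.72
ee_pos: [0.54, 0.359, 0.1777]
tcp_rot: [0.997, 0.075, -0.002, -0.002]
force: [-1.1, -0.0, -0.3]
gripper_width: 0.0232
grasp_force: 49.2
time_s: 13.13
ee_pos: [0.5418, 0.3506, 0.0298]
tcp_rot: [0.997, 0.071, -0.002, 0.001]
force: [0.4, -0.2, -1.3]
gripper_width: 0.0231
grasp_force: 49.2
time_s: 13.55
ee_pos: [0.5449, 0.353, 0.0086]
tcp_rot: [0.997, 0.071, 0.001, -0.0]
force: [0.5, 0.6, 0.4]
gripper_width: 0.0232
grasp_force: 49.2
time_s: 13.8
ee_pos: [0.5448, 0.3528, 0.0085]
tcp_rot: [0.997, 0.071, 0.001, -0.0]
force: [0.2, -0.5, -1.0]
gripper_width: 0.0231
grasp_force: 49.2
```

```bash
python3 -m creep '[0,0,0,-2,0,0,0,0,0,0,-4,0,0,0,0,0,0,-4,0,0,0]'
python3 -m creep '[50,0,0,0,0,0,0,50,0,0,0,0,0,0,50,0,0,0,0,0,0,50,0,0,0,0,0,0,50,0,0,0,0,0,0]'
python3 -m creep '[50,0,0,15,0,0,0,50,0,0,50,0,0,0,50,0,0,90,0,0,0,50,0,0,130,0,0,0,50,0,0,175,0,0,0]'
python3 -m creep '[60,0,-20,0,0,0,-0.03,60,0,-55,0,0,0,-0.07,60,0,-95,0,0,0,-0.11,60,0,-135,0,0,0,-0.14,60,0,-172,0,0,0,-0.17]'
python3 -m creep '[60,0,-40,0,0,0,-0.03,60,0,-80,0,0,0,-0.06,60,0,-120,0,0,0,-0.08,60,0,-158,0,0,0,-0.1,60,0,-190,0,0,0,-0.105]'
python3 -m creep '[60,0,-20,0,0,0,0,60,0,-35,0,0,0,0,60,0,-35,0,0,0,0,60,0,-35,0,0,0,0]'
python3 -m creep '[60,0,0,0,0,0,0,60,0,0,0,0,0,0]'
```

```text
time_s: 14.05
ee_pos: [0.5446, 0.3526, 0.0043]
tcp_rot: [0.997, 0.071, 0.0, 0.0]
force: [-1.2, -1.5, 5.7]
gripper_width: 0.0233
grasp_force: 52.7
time_s: 14.47
ee_pos: [0.5441, 0.3523, 0.0031]
tcp_rot: [0.997, 0.071, -0.0, 0.0]
force: [0.5, 1.5, -0.6]
gripper_width: 0.0499
grasp_force: 0.0
time_s: 14.88
ee_pos: [0.5436, 0.3524, 0.1776]
tcp_rot: [0.997, 0.071, -0.0, -0.0]
force: [1.1, 0.8, 0.7]
gripper_width: 0.0498
grasp_force: 0.0
time_s: 15.3
ee_pos: [0.544, 0.1785, 0.1761]
tcp_rot: [1.0, -0.015, 0.001, 0.0]
force: [0.5, -0.1, 0.1]
gripper_width: 0.0601
grasp_force: 0.0
time_s: 15.72
ee_pos: [0.5439, -0.0127, 0.1763]
tcp_rot: [0.998, -0.068, 0.001, 0.001]
force: [0.9, -0.4, 0.2]
gripper_width: 0.0599
grasp_force: 0.0
time_s: 16.05
ee_pos: [0.5443, -0.0446, 0.1758]
tcp_rot: [0.998, -0.067, 0.0, -0.0]
force: [-0.1, 0.9, 0.3]
gripper_width: 0.06
grasp_force: 0.0
time_s: 16.22
ee_pos: [0.5443, -0.0424, 0.1753]
tcp_rot: [0.998, -0.065, 0.0, -0.0]
force: [-0.3, -0.1, -0.5]
gripper_width: 0.0602
grasp_force: 0.0
```

```bash
python3 -m creep '[60,0.5,-2,-20,0,0,0,60,0.5,-2,-50,0,0,0,60,0.5,-2,-80,0,0,0,60,0.5,-2,-103,0,0,0,60,0.5,-2,-111,0,0,0]'
python3 -m creep '[60,0,0,0,0,0,0,60,0,0,0,0,0,0,60,0,0,0,0,0,0]'
python3 -m creep '[0,0,0,0,0,0,0,0,0,0,0,0,0,0,0,0,0,0,0,0,0,0,0,0,0,0,0,0,0,0,0,0,0,0,0]' 40
```

```text
time_s: 16.63
ee_pos: [0.542, -0.0447, 0.0604]
tcp_rot: [0.998, -0.065, -0.003, -0.001]
force: [-1.1, -0.4, 0.3]
gripper_width: 0.0599
grasp_force: 0.0
time_s: 16.88
ee_pos: [0.5462, -0.0461, 0.0657]
tcp_rot: [0.998, -0.066, 0.001, 0.0]
force: [0.5, -0.4, 0.2]
gripper_width: 0.0598
grasp_force: 0.0
time_s: 17.3
ee_pos: [0.5456, -0.0466, 0.0652]
tcp_rot: [0.998, -0.067, 0.001, 0.0]
force: [-1.5, 0.5, 6.5]
gripper_width: 0.0233
grasp_force: 39.8
```

```bash
python3 -m creep '[0,0,0,10,0,0,0,0,0,0,35,0,0,0,0,0,0,70,0,0,0,0,0,0,105,0,0,0,0,0,0,115,0,0,0]' 50
python3 -m creep '[0,1,18,0,0,0,0.02,0,2,52,0,0,0,0.05,0,3,90,0,0,0,0.09,0,4,128,0,0,0,0.13,0,5,165,0,0,0,0.17]'
python3 -m creep '[0,1,38,0,0,0,0.04,0,2,76,0,0,0,0.08,0,3,110,0,0,0,0.1,0,4,140,0,0,0,0.102,0,4,160,0,0,0,0.102]'
python3 -m creep '[0,0,0,-20,0,0,0,0,0,0,-50,0,0,0,0,0,0,-85,0,0,0,0,0,0,-120,0,0,0,0,0,0,-145,0,0,0]'
python3 -m creep '[0,0,0,-12,0,0,0,0,0,0,-22,0,0,0,0,0,0,-27,0,0,0,0,0,0,-27,0,0,0,0,0,0,-27,0,0,0]'
python3 -m creep '[0,0,0,-2,0,0,0,0,0,0,-4,0,0,0,0,0,0,-4,0,0,0]'
```

```text
time_s: 17.72
ee_pos: [0.5472, -0.0466, 0.1847]
tcp_rot: [0.998, -0.066, 0.004, 0.0]
force: [0.9, 0.1, 0.2]
gripper_width: 0.023
grasp_force: 49.1
time_s: 18.13
ee_pos: [0.5483, 0.1206, 0.1778]
tcp_rot: [1.0, 0.02, -0.001, 0.0]
force: [0.9, 0.1, 0.3]
gripper_width: 0.0231
grasp_force: 49.1
time_s: 18.55
ee_pos: [0.5513, 0.283, 0.1776]
tcp_rot: [0.997, 0.072, -0.001, -0.001]
force: [-0.7, -0.1, -0.5]
gripper_width: 0.0233
grasp_force: 49.1
time_s: 18.97
ee_pos: [0.5506, 0.2778, 0.0295]
tcp_rot: [0.998, 0.07, -0.003, 0.001]
force: [-0.3, -0.5, -1.4]
gripper_width: 0.0231
grasp_force: 49.2
time_s: 19.38
ee_pos: [0.5544, 0.2791, 0.0082]
tcp_rot: [0.998, 0.069, 0.001, -0.0]
force: [0.2, -0.3, -0.9]
gripper_width: 0.0231
grasp_force: 49.2
time_s: 19.63
ee_pos: [0.5548, 0.2789, 0.0043]
tcp_rot: [0.998, 0.069, 0.001, -0.0]
force: [0.7, -0.6, 1.5]
gripper_width: 0.0234
grasp_force: 51.4
```

```bash
python3 -m creep '[50,0,0,0,0,0,0,50,0,0,0,0,0,0,50,0,0,0,0,0,0,50,0,0,0,0,0,0,50,0,0,0,0,0,0]'
python3 -m creep '[50,0,0,15,0,0,0,50,0,0,50,0,0,0,50,0,0,90,0,0,0,50,0,0,130,0,0,0,50,0,0,171,0,0,0]'
python3 -m creep '[60,0,-14,8,0,0,0.06,60,0,-35,16,0,0,0.16,60,0,-60,24,0,0,0.27,60,0,-85,32,0,0,0.38,60,0,-110,40,0,0,0.48]'
python3 -m creep '[60,0,-25,8,0,0,0.1,60,0,-50,16,0,0,0.2,60,0,-75,24,0,0,0.3,60,0,-100,32,0,0,0.4,60,-1,-118,40,0,0,0.5]'
python3 -m creep '[60,-1,-15,0,0,0,0.1,60,-1,-28,0,0,0,0.2,60,-1,-38,0,0,0,0.28,60,-1,-38,0,0,0,0.318,60,-1,-38,0,0,0,0.318]'
python3 -m creep '[60,0,0,0,0,0,0,60,0,0,0,0,0,0,60,0,0,0,0,0,0]'
python3 - <<'E'
from h import *
import pickle
w=shot('wrist'); t=shot('top'); pickle.dump((w,t),open('s1.pkl','wb'))
cv2.imwrite('pics/s1.png',np.hstack([cv2.resize(w['image'],(400,300)),cv2.resize(t['image'][135:285,115:315],(400,300))]))
E
```

```text
time_s: 20.05
ee_pos: [0.5535, 0.2783, 0.0028]
tcp_rot: [0.998, 0.069, -0.0, 0.0]
force: [-0.3, -0.8, 1.1]
gripper_width: 0.0498
grasp_force: 0.0
time_s: 20.47
ee_pos: [0.5531, 0.2785, 0.1767]
tcp_rot: [0.998, 0.07, 0.0, -0.0]
force: [0.3, 0.2, -0.6]
gripper_width: 0.0504
grasp_force: 0.0
time_s: 20.88
ee_pos: [0.5533, 0.1677, 0.2155]
tcp_rot: [0.952, 0.308, 0.0, 0.0]
force: [0.9, -0.7, 0.8]
gripper_width: 0.0596
grasp_force: 0.0
time_s: 21.3
ee_pos: [0.5525, 0.0479, 0.2554]
tcp_rot: [0.847, 0.532, 0.0, 0.001]
force: [-0.2, -0.0, 0.1]
gripper_width: 0.0602
grasp_force: 0.0
time_s: 21.72
ee_pos: [0.5516, 0.0117, 0.2549]
tcp_rot: [0.753, 0.658, 0.0, 0.0]
force: [-0.2, -0.0, 0.0]
gripper_width: 0.0602
grasp_force: 0.0
time_s: 21.97
ee_pos: [0.5516, 0.0132, 0.2542]
tcp_rot: [0.753, 0.658, 0.0, 0.0]
force: [-0.1, 0.1, -0.5]
gripper_width: 0.0603
grasp_force: 0.0
```

View pics/s1.png

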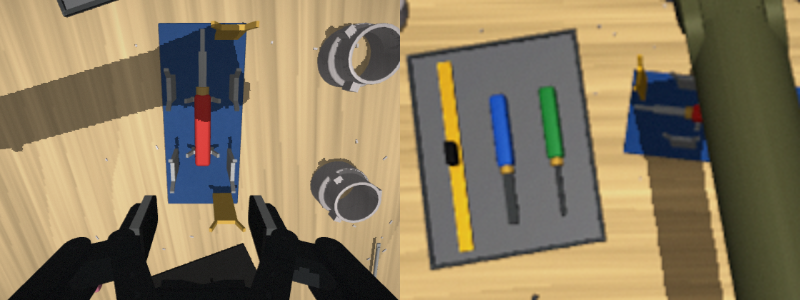

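The wrist half shows the red handle free at (203,130), with its blade up the image. The top half shows the bar, blue file and green file lying parallel in the tray.

```bash
python3 - <<'E'
from h import *
import pickle
w,t=pickle.load(open('s1.pkl','rb'))
m=mask(w,'red',(260,110,310,245),vmin=50);b=blobs(m)[0];print(b[0],b[1])
for z in(.038,.05): print(z,rect(w,m,z))
from bench import *
for col,box in[('orange',(380,180,430,240))]:
    for b in blobs(mask(t,col,box,100),8): print(b[0],b[1],np.round(onz(t,*b[2],.03)*1000))
E
```

```text
2130 ((283.0, 182.0), (98.0, 22.0), 90.0)
0.038 (array([551. ,  10.2]), array([110.3,  23.9]), 82.5)
0.05 (array([551.4,  13.1]), array([106.6,  23.1]), 82.5)
63 ((400.2500305175781, 197.25003051757812), (3.7947328090667725, 18.657434463500977), 71.56504821777344) [ 531. -347.   30.]
61 ((410.0000305175781, 223.99998474121094), (3.1622776985168457, 18.973661422729492), 71.56505584716797) [ 450. -371.   30.]
```

```bash
python3 -m creep '[50,0.5,0,-20,0,0,0,50,0.5,0,-50,0,0,0,50,0.5,0,-85,0,0,0,50,0.5,0,-120,0,0,0,50,0.5,0,-150,0,0,0]'
python3 -m creep '[50,0,0,-25,0,0,0,50,0,0,-45,0,0,0,50,0,0,-60,0,0,0,50,0,0,-70,0,0,0,50,0,0,-76,0,0,0]'
python3 -m creep '[50,0,0,0,0,0,0,50,0,0,0,0,0,0,50,0,0,0,0,0,0]'
python3 -m creep '[0,0,0,0,0,0,0,0,0,0,0,0,0,0,0,0,0,0,0,0,0,0,0,0,0,0,0,0,0,0,0,0,0,0,0]' 40
```

```text
time_s: 22.48
ee_pos: [0.5514, 0.0125, 0.1019]
tcp_rot: [0.753, 0.658, -0.0, -0.0]
force: [0.1, -0.3, -0.7]
gripper_width: 0.05
grasp_force: 0.0
time_s: 22.9
ee_pos: [0.5515, 0.0126, 0.0266]
tcp_rot: [0.753, 0.658, -0.001, -0.001]
force: [-0.1, 1.0, -0.5]
gripper_width: 0.05
grasp_force: 0.0
time_s: 23.15
ee_pos: [0.5531, 0.0125, 0.029]
tcp_rot: [0.753, 0.658, 0.001, 0.001]
force: [0.9, -0.6, -0.1]
gripper_width: 0.05
grasp_force: 0.0
time_s: 23.57
ee_pos: [0.5529, 0.0123, 0.0289]
tcp_rot: [0.753, 0.658, 0.0, 0.001]
force: [-1.0, -0.2, 4.9]
gripper_width: 0.0233
grasp_force: 39.9
```

```bash
python3 -m creep '[0,0,0,10,0,0,0,0,0,0,35,0,0,0,0,0,0,75,0,0,0,0,0,0,115,0,0,0,0,0,0,140,0,0,0]' 60
python3 -m creep '[0,-3,-18,10,0,0,-0.05,0,-8,-45,10,0,0,-0.14,0,-13,-77,10,0,0,-0.24,0,-18,-109,10,0,0,-0.34,0,-23,-141,10,0,0,-0.44]'
python3 -m creep '[0,-5,-32,0,0,0,-0.1,0,-10,-64,0,0,0,-0.2,0,-15,-96,0,0,0,-0.3,0,-20,-125,0,0,0,-0.4,0,-25,-150,0,0,0,-0.48]'
python3 -m creep '[0,-5,-28,0,0,0,-0.08,0,-9,-52,0,0,0,-0.15,0,-12,-69,0,0,0,-0.2,0,-14,-79,0,0,0,-0.227,0,-14,-79,0,0,0,-0.227]'
python3 -m creep '[0,0,0,0,0,0,0,0,0,0,0,0,0,0,0,0,0,0,0,0,0]'
python3 - <<'E'
from h import *
import pickle
w=shot('wrist'); t=shot('top'); pickle.dump((w,t),open('s2.pkl','wb'));s=sense();print(s['ee_pos'],s['tcp_rot'])
cv2.imwrite('pics/s2.png',w['image'])
print(rect(t,cut_out('work_rest',t)[0]['pixels'],.004))
E
```

```text
time_s: 23.98
ee_pos: [0.5531, 0.013, 0.1719]
tcp_rot: [0.753, 0.658, 0.001, 0.001]
force: [0.8, 1.0, -0.6]
gripper_width: 0.0229
grasp_force: 59.2
time_s: 24.4
ee_pos: [0.5284, -0.1297, 0.1783]
tcp_rot: [0.879, 0.476, -0.0, 0.0]
force: [1.1, -0.4, -1.3]
gripper_width: 0.0227
grasp_force: 59.2
time_s: 24.82
ee_pos: [0.503, -0.2809, 0.178]
tcp_rot: [0.968, 0.252, -0.0, 0.0]
force: [1.4, -0.3, -0.3]
gripper_width: 0.023
grasp_force: 59.2
time_s: 25.23
ee_pos: [0.489, -0.3599, 0.1777]
tcp_rot: [0.99, 0.143, -0.0, 0.0]
force: [-1.0, -0.3, -0.5]
gripper_width: 0.0225
grasp_force: 59.2
time_s: 25.48
ee_pos: [0.4911, -0.3554, 0.1781]
tcp_rot: [0.989, 0.146, 0.0, -0.0]
force: [0.5, -0.3, -0.5]
gripper_width: 0.0225
grasp_force: 59.2
[ 0.49081323 -0.35608519  0.17808292] [ 9.89326592e-01  1.45715040e-01  1.16820591e-04 -9.06960887e-05]
(array([ 487.3, -344.7]), array([280. , 149.1]), 17.5)
```

View pics/s2.png

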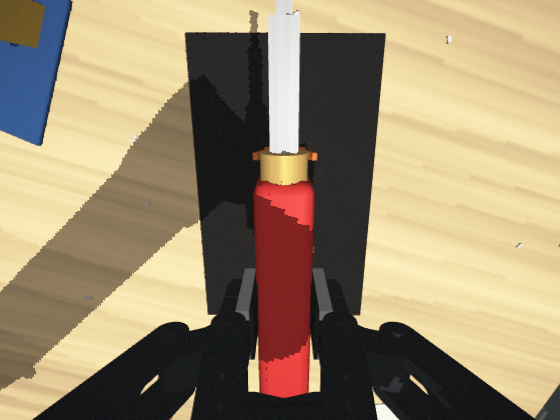

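The rest's mat is at columns 186–385 (top) and 208–360 (bottom). The far orange fork's prongs show at (257,156) and (313,156), on either side of the held red handle.

```bash
python3 - <<'E'
from h import *
import pickle
w,t=pickle.load(open('s2.pkl','rb'))
a=np.radians(16.7);ex=np.array([np.cos(a),np.sin(a)]);ey=np.array([-ex[1],ex[0]])
c=np.array([490.7,-357.3])
hsv=cv2.cvtColor(w['image'],cv2.COLOR_BGR2HSV)
m=mask(w,'orange',(245,140,325,170),150,80);ys,xs=np.nonzero(m);print(xs.min(),xs.max(),ys.min(),ys.max())
for n,u,v,z in[('fork',(xs.min()+xs.max())/2,156,.043),('matTL',186,33.5,.004),('matTR',385,34.5,.004),('matBL',208,312,.004),('matBR',360,312,.004)]:
    X=onz(w,u,v,z)[:2]*1000;print(n,np.round(X,1),'rest frame',np.round([(X-c)@ex,(X-c)@ey],1))
# handle in hand (z mid 0.187): ends
T=(np.array(sense()['ee_pos'])*1000)[:2]
for n,u,v,z in[('ferrule end',284,185,.189)]:
    X=onz(w,u,v,z)[:2]*1000;print(n,np.round([(X-T)@ex,(X-T)@ey],1))
print('TCP rest',(T-c)@ex,(T-c)@ey)
E
```

```text
253 316 147 160
fork [ 530.5 -344.4] rest frame [41.8  0.9]
matTL [ 599.5 -236.5] rest frame [138.9  84.4]
matTR [ 647.5 -398. ] rest frame [138.5 -84. ]
matBL [ 334.8 -314.8] rest frame [-137.1   85.5]
matBR [ 383.8 -476.7] rest frame [-136.7  -83.7]
ferrule end [52.1  0.6]
TCP rest 0.21345476583149386 0.8246744356531477
```

```bash
python3 -m creep '[0,2,0.5,-15,0,0,0,0,2,0.5,-40,0,0,0,0,2,0.5,-70,0,0,0,0,2,0.5,-100,0,0,0,0,2,0.5,-115,0,0,0]'
python3 -m creep '[0,0,0,-10,0,0,0,0,0,0,-20,0,0,0,0,0,0,-27,0,0,0,0,0,0,-30,0,0,0,0,0,0,-30,0,0,0]'
python3 -m creep '[0,0,0,0,0,0,0,0,0,0,0,0,0,0,0,0,0,-2,0,0,0,0,0,0,-3,0,0,0,0,0,0,-3,0,0,0]'
```

```text
time_s: 26.05
ee_pos: [0.4904, -0.3554, 0.0593]
tcp_rot: [0.989, 0.145, -0.002, -0.002]
force: [0.0, 0.7, -1.8]
gripper_width: 0.0226
grasp_force: 59.2
time_s: 26.47
ee_pos: [0.4923, -0.3571, 0.033]
tcp_rot: [0.99, 0.144, 0.0, 0.0]
force: [-0.1, 0.1, -0.9]
gripper_width: 0.0229
grasp_force: 59.2
time_s: 26.88
ee_pos: [0.4921, -0.3571, 0.0299]
tcp_rot: [0.99, 0.144, -0.0, 0.0]
force: [-1.4, 0.4, -1.2]
gripper_width: 0.0228
grasp_force: 59.2
```

```bash
python3 -m creep '[0,0,0,-1,0,0,0,0,0,0,-1,0,0,0,40,0,0,-1,0,0,0,45,0,0,-1,0,0,0,45,0,0,-1,0,0,0]'
python3 -m creep '[45,0,0,0,0,0,0,45,0,0,0,0,0,0,45,0,0,0,0,0,0]'
python3 -m creep '[45,0,0,15,0,0,0,45,0,0,50,0,0,0,45,0,0,90,0,0,0,45,0,0,130,0,0,0,45,0,0,155,0,0,0]'
python3 -m creep '[45,0,0,30,0,0,0,45,0,0,60,0,0,0,45,0,0,60,0,0,0,45,0,0,60,0,0,0,45,0,0,60,0,0,0]'
python3 - <<'E'
from h import *
w=shot('wrist'); cv2.imwrite('pics/s3.png',w['image'])
m=mask(w,'red',(200,60,380,400),vmin=50)
a=np.radians(16.7);ex=np.array([np.cos(a),np.sin(a)]);ey=np.array([-ex[1],ex[0]]);c=np.array([490.7,-357.3])
for z in(.038,.05):
    r=rect(w,m,z);print(z,r,'rest',(r[0]-c)@ex,(r[0]-c)@ey)
E
```

```text
time_s: 27.3
ee_pos: [0.4923, -0.3572, 0.0291]
tcp_rot: [0.99, 0.144, 0.0, 0.0]
force: [0.8, 0.2, -0.4]
gripper_width: 0.0447
grasp_force: 0.0
time_s: 27.55
ee_pos: [0.4922, -0.3571, 0.029]
tcp_rot: [0.99, 0.144, 0.0, 0.0]
force: [-0.2, 0.2, -0.5]
gripper_width: 0.0452
grasp_force: 0.0
time_s: 27.97
ee_pos: [0.4935, -0.3577, 0.1886]
tcp_rot: [0.99, 0.145, 0.002, 0.002]
force: [0.2, -1.0, 0.5]
gripper_width: 0.0447
grasp_force: 0.0
time_s: 28.38
ee_pos: [0.4919, -0.357, 0.2434]
tcp_rot: [0.99, 0.144, -0.0, -0.0]
force: [-0.1, -0.6, -1.0]
gripper_width: 0.045
grasp_force: 0.0
0.038 (array([ 489.9, -358. ]), array([112.7,  25.1]), 16.5) rest -0.9674103597710578 -0.4405873305119367
0.05 (array([ 492.8, -357.2]), array([108.8,  24.3]), 16.5) rest 2.0401632911601606 -0.5076748421998484
```

```bash
python3 -m creep '[50,2,15,0,0,0,-0.01,50,5,45,0,0,0,-0.02,50,9,85,0,0,0,-0.03,50,13,125,0,0,0,-0.04,50,16,165,0,0,0,-0.05]'
python3 -m creep '[50,4,40,0,0,0,-0.01,50,8,80,0,0,0,-0.02,50,12,120,0,0,0,-0.03,50,16,160,0,0,0,-0.04,50,20,200,0,0,0,-0.05]'
python3 -m creep '[50,4,40,0,0,0,-0.01,50,8,80,0,0,0,-0.02,50,12,120,0,0,0,-0.03,50,16,160,0,0,0,-0.04,50,20,195,0,0,0,-0.049]'
python3 -m creep '[50,3,30,0,0,0,0,50,5,55,0,0,0,0,50,6,70,0,0,0,0,50,6,76,0,0,0,0,50,6,76,0,0,0,0]'
python3 -m creep '[50,0,0,0,0,0,0,50,0,0,0,0,0,0,50,0,0,0,0,0,0]'
python3 - <<'E'
from h import *
t=shot('wrist');m=mask(t,'green',(0,0,560,420));r=rect(t,m,.02);print(r,rect(t,m,.028))
b=blobs(m,60);print([(x[0],x[1]) for x in b[:2]])
m=mask(t,'blue',(0,0,560,420));b=blobs(m,60);print([(x[0],x[1]) for x in b[:3]]);print(rect(t,m,.02))
s=sense();print(s['ee_pos'],s['tcp_rot']);cv2.imwrite('pics/s4.png',t['image'])
E
```

```text
time_s: 28.85
ee_pos: [0.5073, -0.1903, 0.2421]
tcp_rot: [0.993, 0.119, -0.001, -0.001]
force: [0.5, -0.4, 0.5]
gripper_width: 0.0499
grasp_force: 0.0
time_s: 29.27
ee_pos: [0.5271, 0.0096, 0.2425]
tcp_rot: [0.996, 0.094, -0.001, -0.0]
force: [1.5, 0.6, -0.3]
gripper_width: 0.0503
grasp_force: 0.0
time_s: 29.68
ee_pos: [0.547, 0.2055, 0.2424]
tcp_rot: [0.997, 0.071, -0.001, -0.0]
force: [0.9, 0.2, -1.1]
gripper_width: 0.0504
grasp_force: 0.0
time_s: 30.1
ee_pos: [0.5528, 0.2804, 0.2424]
tcp_rot: [0.997, 0.072, -0.001, -0.0]
force: [-0.2, -1.3, -0.0]
gripper_width: 0.0499
grasp_force: 0.0
time_s: 30.35
ee_pos: [0.5547, 0.2769, 0.2438]
tcp_rot: [0.998, 0.069, -0.0, 0.001]
force: [-0.7, -0.1, -0.8]
gripper_width: 0.0499
grasp_force: 0.0
(array([552.5, 278.2]), array([109.8,  22.9]), 8.0) (array([554.3, 278.4]), array([107.4,  22.4]), 8.0)
[(1308, ((281.5, 180.0), (96.0, 21.0), 90.0))]
[(14501, ((474.203857421875, 198.91921997070312), (199.44297790527344, 111.64948272705078), 15.255118370056152)), (2230, ((214.95361328125, 180.18836975097656), (97.12727355957031, 24.07501220703125), 86.72950744628906))]
(array([557.7,  44.8]), array([250.1, 123.4]), 82.4)
[0.55467612 0.27714541 0.24391128] [9.97607564e-01 6.91293269e-02 1.01047335e-04 5.23564384e-04]
```

View pics/s4.png

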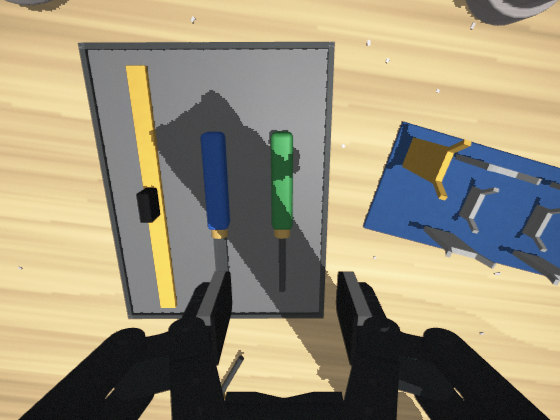

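The tray holds everything parallel: the green handle is at (282,180), the blue at (215,180) and the bar's grip at (148,204). The rack is at the right.

```bash
python3 -m creep '[50,0,1.2,-20,0,0,0,50,0,1.2,-55,0,0,0,50,0,1.2,-95,0,0,0,50,0,1.2,-135,0,0,0,50,0,1.2,-170,0,0,0]'
python3 -m creep '[50,0,0,-27,0,0,0,50,0,0,-47,0,0,0,50,0,0,-59,0,0,0,50,0,0,-65,0,0,0,50,0,0,-68,0,0,0]'
python3 -m creep '[50,0,0,0,0,0,0,50,0,0,0,0,0,0,50,0,0,0,0,0,0]'
python3 -m creep '[0,0,0,0,0,0,0,0,0,0,0,0,0,0,0,0,0,0,0,0,0,0,0,0,0,0,0,0,0,0,0,0,0,0,0]' 40
```

```text
time_s: 30.82
ee_pos: [0.5541, 0.2783, 0.0719]
tcp_rot: [0.998, 0.069, -0.0, 0.001]
force: [1.7, -0.4, -0.3]
gripper_width: 0.0502
grasp_force: 0.0
time_s: 31.23
ee_pos: [0.5544, 0.2795, 0.0057]
tcp_rot: [0.998, 0.07, -0.0, 0.0]
force: [-0.3, -0.4, -0.1]
gripper_width: 0.05
grasp_force: 0.0
time_s: 31.48
ee_pos: [0.5552, 0.2806, 0.0075]
tcp_rot: [0.998, 0.07, 0.001, -0.0]
force: [0.2, -0.1, -0.3]
gripper_width: 0.05
grasp_force: 0.0
time_s: 31.9
ee_pos: [0.5548, 0.2804, 0.0068]
tcp_rot: [0.998, 0.07, 0.001, -0.0]
force: [-0.9, 0.1, 5.6]
gripper_width: 0.023
grasp_force: 40.9
```

```bash
python3 -m creep '[0,0,0,10,0,0,0,0,0,0,40,0,0,0,0,0,0,80,0,0,0,0,0,0,120,0,0,0,0,0,0,150,0,0,0]' 50
python3 -m creep '[0,-1,-15,15,0,0,-0.02,0,-2,-45,20,0,0,-0.05,0,-3,-85,25,0,0,-0.09,0,-4,-125,25,0,0,-0.13,0,-5,-165,25,0,0,-0.17]'
python3 -m creep '[0,-1,-38,0,0,0,-0.04,0,-2,-76,0,0,0,-0.08,0,-3,-110,0,0,0,-0.1,0,-4,-140,0,0,0,-0.101,0,-4,-158,0,0,0,-0.101]'
python3 -m creep '[0,0,-3,0,0,0,0,0,0,-3,0,0,0,0,0,0,-3,0,0,0,0,0,0,-3,0,0,0,0,0,0,-3,0,0,0,0]'
python3 -m creep '[0,0,0,0,0,0,0,0,0,0,0,0,0,0]'
```

```text
time_s: 32.32
ee_pos: [0.5542, 0.2807, 0.1592]
tcp_rot: [0.998, 0.071, 0.001, -0.0]
force: [0.5, 1.2, -0.7]
gripper_width: 0.0232
grasp_force: 49.3
time_s: 32.73
ee_pos: [0.5485, 0.1138, 0.1814]
tcp_rot: [1.0, -0.015, 0.0, 0.0]
force: [0.6, -0.2, -1.0]
gripper_width: 0.0229
grasp_force: 49.3
time_s: 33.15
ee_pos: [0.5441, -0.0476, 0.1808]
tcp_rot: [0.998, -0.067, -0.001, 0.001]
force: [-0.3, 0.4, -1.3]
gripper_width: 0.023
grasp_force: 49.3
time_s: 33.57
ee_pos: [0.5452, -0.0438, 0.181]
tcp_rot: [0.998, -0.063, -0.0, -0.0]
force: [-0.0, 0.0, -1.7]
gripper_width: 0.0229
grasp_force: 49.3
time_s: 33.73
ee_pos: [0.5452, -0.0449, 0.181]
tcp_rot: [0.998, -0.064, -0.0, -0.0]
force: [0.1, -0.5, -1.4]
gripper_width: 0.0231
grasp_force: 49.3
```

```bash
python3 -m creep '[0,0.5,-1.3,-15,0,0,-0.003,0,0.5,-1.3,-35,0,0,-0.003,0,0.5,-1.3,-60,0,0,-0.003,0,0.5,-1.3,-80,0,0,-0.003,0,0.5,-1.3,-90,0,0,-0.003]'
python3 -m creep '[0,0,0,-8,0,0,0,0,0,0,-14,0,0,0,0,0,0,-18,0,0,0,0,0,0,-20,0,0,0,0,0,0,-21,0,0,0]'
python3 -m creep '[0,0,0,0,0,0,0,0,0,0,0,0,0,0,0,0,0,0,0,0,0]'
```

```text
time_s: 34.15
ee_pos: [0.544, -0.0468, 0.0883]
tcp_rot: [0.998, -0.066, -0.002, -0.0]
force: [-0.1, -0.4, -1.6]
gripper_width: 0.0231
grasp_force: 49.3
time_s: 34.57
ee_pos: [0.5461, -0.0472, 0.0704]
tcp_rot: [0.998, -0.067, 0.0, 0.0]
force: [-0.5, -0.6, -0.9]
gripper_width: 0.0226
grasp_force: 49.3
time_s: 34.82
ee_pos: [0.5461, -0.0473, 0.0705]
tcp_rot: [0.998, -0.067, 0.0, 0.0]
force: [0.1, 0.6, -0.9]
gripper_width: 0.0231
grasp_force: 49.3
```

```bash
python3 -m creep '[0,0,0.7,-1,0,0,0,0,0,0.7,-1.3,0,0,0,40,0,0.7,-1.3,0,0,0,50,0,0.7,-1.3,0,0,0,50,0,0.7,-1.3,0,0,0]'
python3 -m creep '[50,0,0,0,0,0,0,50,0,0,0,0,0,0,50,0,0,15,0,0,0,50,0,0,50,0,0,0,50,0,0,90,0,0,0]'
python3 -m creep '[50,0,14,20,0,0,0.02,50,0,45,20,0,0,0.05,50,0,85,20,0,0,0.09,50,0,125,20,0,0,0.13,50,0,165,20,0,0,0.17]'
python3 -m creep '[50,0,40,0,0,0,0.04,50,0,80,0,0,0,0.08,50,0,120,0,0,0,0.1,50,-1,160,0,0,0,0.102,50,-2,195,0,0,0,0.102]'
python3 -m creep '[50,0,20,0,0,0,0,50,0,33,0,0,0,0,50,0,38,0,0,0,0,50,0,38,0,0,0,0,50,0,38,0,0,0,0]'
python3 -m creep '[50,0,0,0,0,0,0,50,0,0,0,0,0,0]'
python3 - <<'E'
from h import *
t=shot('top');m=mask(t,'green',(280,160,320,250));print([(x[0],x[1]) for x in blobs(m,15)]);print(rect(t,m,.084))
cv2.imwrite('pics/t2.png',cv2.resize(t['image'][150:260,210:350],None,fx=4,fy=4))
E
```

```text
time_s: 35.23
ee_pos: [0.5458, -0.0465, 0.0688]
tcp_rot: [0.998, -0.067, 0.0, 0.0]
force: [0.1, 0.4, -0.3]
gripper_width: 0.0498
grasp_force: 0.0
time_s: 35.65
ee_pos: [0.5436, -0.0463, 0.1574]
tcp_rot: [0.998, -0.066, -0.003, -0.001]
force: [1.3, 0.3, -0.4]
gripper_width: 0.0499
grasp_force: 0.0
time_s: 36.07
ee_pos: [0.5456, 0.1198, 0.1791]
tcp_rot: [1.0, 0.019, 0.001, 0.0]
force: [1.3, 0.3, -0.5]
gripper_width: 0.0502
grasp_force: 0.0
time_s: 36.48
ee_pos: [0.5431, 0.3162, 0.1786]
tcp_rot: [0.998, 0.07, -0.0, -0.0]
force: [0.3, -0.1, -0.1]
gripper_width: 0.0497
grasp_force: 0.0
time_s: 36.9
ee_pos: [0.5439, 0.3505, 0.1784]
tcp_rot: [0.998, 0.069, -0.0, 0.001]
force: [-0.0, -1.5, 0.2]
gripper_width: 0.0502
grasp_force: 0.0
time_s: 37.07
ee_pos: [0.5445, 0.3497, 0.1786]
tcp_rot: [0.998, 0.068, 0.0, 0.001]
force: [0.2, -0.3, 0.2]
gripper_width: 0.0499
grasp_force: 0.0
[(294, ((299.4604187011719, 191.89602661132812), (8.258809089660645, 36.119850158691406), 5.710593223571777))]
(array([543.1, -46.3]), array([105.6,  23.6]), -7.1)
```

View pics/t2.png

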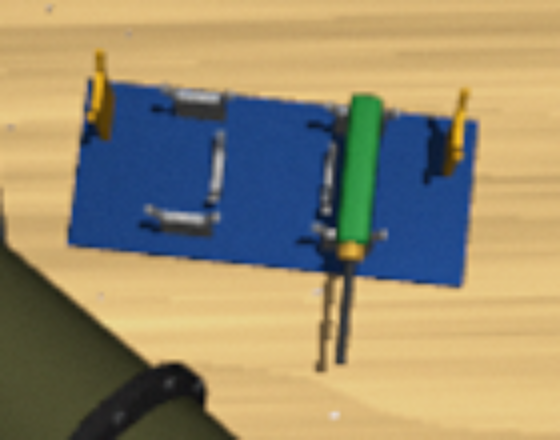

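Green sits squarely in its fork, with the blue file's slot free beside it at about (190,160) in the enlargement.

```bash
python3 -m creep '[50,0,2,-20,0,0,0.004,50,0,2,-50,0,0,0.004,50,0,2,-85,0,0,0.004,50,0,2,-115,0,0,0.004,50,0,2,-140,0,0,0.004]'
python3 -m creep '[50,0,0,-15,0,0,0,50,0,0,-25,0,0,0,50,0,0,-30,0,0,0,50,0,0,-32,0,0,0,50,0,0,-32,0,0,0]'
python3 -m creep '[50,0,0,0,0,0,0,50,0,0,0,0,0,0,50,0,0,0,0,0,0]'
python3 -m creep '[0,0,0,0,0,0,0,0,0,0,0,0,0,0,0,0,0,0,0,0,0,0,0,0,0,0,0,0,0,0,0,0,0,0,0]' 40
```

```text
time_s: 37.53
ee_pos: [0.5435, 0.3517, 0.0364]
tcp_rot: [0.998, 0.071, -0.001, 0.001]
force: [-0.3, 0.7, -0.1]
gripper_width: 0.0497
grasp_force: 0.0
time_s: 37.95
ee_pos: [0.5443, 0.3539, 0.0076]
tcp_rot: [0.997, 0.071, 0.001, -0.0]
force: [0.4, 0.5, -0.8]
gripper_width: 0.05
grasp_force: 0.0
time_s: 38.2
ee_pos: [0.5443, 0.3539, 0.0077]
tcp_rot: [0.997, 0.071, 0.001, -0.0]
force: [-0.3, -0.6, 1.0]
gripper_width: 0.0502
grasp_force: 0.0
time_s: 38.62
ee_pos: [0.544, 0.3537, 0.0071]
tcp_rot: [0.997, 0.071, 0.0, -0.0]
force: [0.4, -0.7, 3.6]
gripper_width: 0.0234
grasp_force: 40.3
```

```bash
python3 -m creep '[0,0,0,10,0,0,0,0,0,0,40,0,0,0,0,0,0,80,0,0,0,0,0,0,120,0,0,0,0,0,0,150,0,0,0]' 50
python3 -m creep '[0,1,-15,15,0,0,-0.02,0,3,-45,20,0,0,-0.05,0,6,-85,25,0,0,-0.09,0,9,-125,25,0,0,-0.13,0,12,-165,25,0,0,-0.17]'
python3 -m creep '[0,2,-35,0,0,0,-0.04,0,4,-65,0,0,0,-0.08,0,6,-92,0,0,0,-0.1,0,6,-108,0,0,0,-0.102,0,6,-113.5,0,0,0,-0.102]'
python3 -m creep '[0,0,0,0,0,0,0,0,0,0,0,0,0,0,0,0,0,0,0,0,0,0,0,0,0,0,0,0]'
python3 -m creep '[0,0,0,0,0,0,0,0,0,0,0,0,0,0]'
```

```text
time_s: 39.03
ee_pos: [0.5438, 0.3541, 0.1601]
tcp_rot: [0.997, 0.072, 0.001, -0.001]
force: [0.9, 1.0, -0.4]
gripper_width: 0.023
grasp_force: 49.1
time_s: 39.45
ee_pos: [0.5553, 0.1871, 0.1823]
tcp_rot: [1.0, -0.014, 0.0, 0.0]
force: [0.9, 0.3, -1.1]
gripper_width: 0.023
grasp_force: 49.2
time_s: 39.87
ee_pos: [0.5616, 0.0706, 0.1816]
tcp_rot: [0.998, -0.067, -0.0, 0.001]
force: [-0.2, -0.6, -0.9]
gripper_width: 0.0232
grasp_force: 49.2
time_s: 40.2
ee_pos: [0.5614, 0.0772, 0.1817]
tcp_rot: [0.998, -0.063, -0.0, -0.0]
force: [0.6, -0.3, -0.9]
gripper_width: 0.023
grasp_force: 49.2
time_s: 40.37
ee_pos: [0.5615, 0.0761, 0.1816]
tcp_rot: [0.998, -0.064, -0.0, -0.0]
force: [0.1, 0.1, -0.2]
gripper_width: 0.0229
grasp_force: 49.2
```

```bash
python3 -m creep '[0,0.3,-0.8,-15,0,0,-0.003,0,0.3,-0.8,-35,0,0,-0.003,0,0.3,-0.8,-60,0,0,-0.003,0,0.3,-0.8,-80,0,0,-0.003,0,0.3,-0.8,-90,0,0,-0.003]'
python3 -m creep '[0,0,0,-8,0,0,0,0,0,0,-14,0,0,0,0,0,0,-18,0,0,0,0,0,0,-20,0,0,0,0,0,0,-21,0,0,0]'
python3 -m creep '[0,0,0,0,0,0,0,0,0,0,0,0,0,0,0,0,0,0,0,0,0]'
```

```text
time_s: 40.78
ee_pos: [0.5603, 0.0742, 0.089]
tcp_rot: [0.998, -0.066, -0.002, 0.0]
force: [-0.4, -0.8, -0.8]
gripper_width: 0.023
grasp_force: 49.2
time_s: 41.2
ee_pos: [0.5624, 0.0743, 0.0711]
tcp_rot: [0.998, -0.066, 0.0, -0.0]
force: [-0.1, -0.1, -0.1]
gripper_width: 0.0231
grasp_force: 49.2
time_s: 41.45
ee_pos: [0.5624, 0.0742, 0.0712]
tcp_rot: [0.998, -0.066, 0.0, 0.0]
force: [0.0, 0.3, -1.2]
gripper_width: 0.0232
grasp_force: 49.2
```

```bash
python3 -m creep '[0,0,0.5,-1,0,0,0,0,0,0.5,-2,0,0,0,40,0,0.5,-2,0,0,0,50,0,0.5,-2,0,0,0,50,0,0.5,-2,0,0,0]'
python3 -m creep '[50,0,0,0,0,0,0,50,0,0,0,0,0,0,50,0,0,15,0,0,0,50,0,0,50,0,0,0,50,0,0,90,0,0,0]'
python3 -m creep '[50,-2,14,20,0,0,0.02,50,-6,45,20,0,0,0.05,50,-12,85,20,0,0,0.09,50,-18,125,20,0,0,0.13,50,-25,163,20,0,0,0.17]'
python3 -m creep '[50,-6,38,0,0,0,0.04,50,-12,76,0,0,0,0.08,50,-18,114,0,0,0,0.1,50,-24,150,0,0,0,0.102,50,-28,174,0,0,0,0.102]'
python3 -m creep '[45,0,12,0,0,0,0,45,0,12,0,0,0,0,45,0,12,0,0,0,0,45,0,12,0,0,0,0]'
python3 -m creep '[45,0,0,0,0,0,0,45,0,0,0,0,0,0]'
python3 - <<'E'
from h import *
t=shot('top');m=mask(t,'green',(280,160,320,250));print(rect(t,m,.084))
cv2.imwrite('pics/t3.png',cv2.resize(t['image'][150:260,210:350],None,fx=4,fy=4))
w=shot('wrist');cv2.imwrite('pics/w5.png',w['image']);print(rect(w,mask(w,'yellow',(0,0,330,420)),.012))
E
```

```text
time_s: 41.87
ee_pos: [0.562, 0.0747, 0.0687]
tcp_rot: [0.998, -0.066, 0.0, 0.0]
force: [0.0, -0.4, -1.5]
gripper_width: 0.0502
grasp_force: 0.0
time_s: 42.28
ee_pos: [0.5599, 0.0744, 0.1573]
tcp_rot: [0.998, -0.066, -0.003, 0.0]
force: [1.4, 0.7, 0.5]
gripper_width: 0.0498
grasp_force: 0.0
time_s: 42.7
ee_pos: [0.5368, 0.2393, 0.1791]
tcp_rot: [1.0, 0.019, 0.001, -0.0]
force: [0.3, 0.5, 0.7]
gripper_width: 0.0498
grasp_force: 0.0
time_s: 43.12
ee_pos: [0.5068, 0.4158, 0.1786]
tcp_rot: [0.997, 0.072, -0.001, -0.001]
force: [0.6, -0.2, -0.1]
gripper_width: 0.0499
grasp_force: 0.0
time_s: 43.45
ee_pos: [0.5098, 0.4222, 0.1783]
tcp_rot: [0.998, 0.069, 0.0, 0.001]
force: [0.3, 0.4, 0.6]
gripper_width: 0.0452
grasp_force: 0.0
time_s: 43.62
ee_pos: [0.51, 0.422, 0.1787]
tcp_rot: [0.998, 0.069, 0.0, 0.001]
force: [-0.2, -0.3, -0.1]
gripper_width: 0.045
grasp_force: 0.0
(array([543.2, -46.3]), array([105.9,  23.2]), -7.0)
(array([590.4, 435.1]), array([123. ,  19.1]), 8.2)
```

View pics/t3.png

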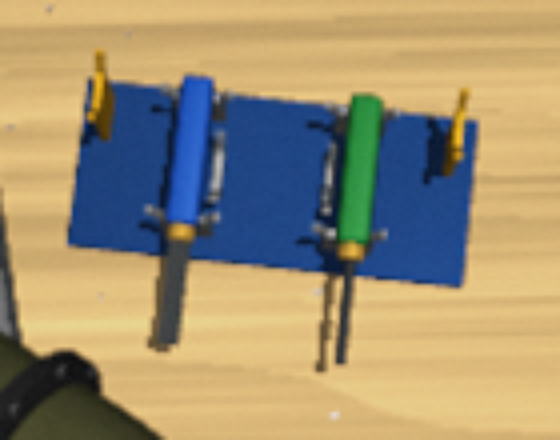

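View pics/w5.png

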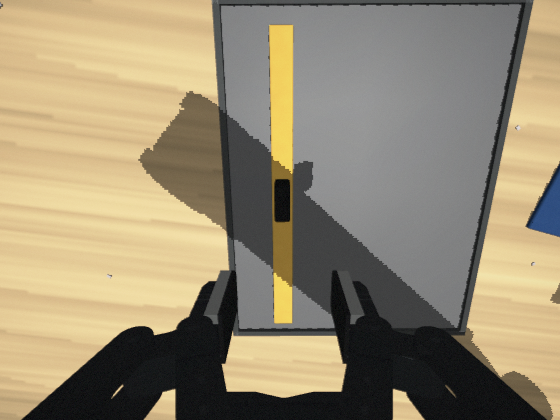

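Both files sit squarely in their slots. The bar lies on the tray with its grip at (282,200), parallel to the fingers.

```bash
python3 -m creep '[45,-1,1,-20,0,0,0.004,45,-1,1,-50,0,0,0.004,45,-1,1,-85,0,0,0.004,45,-1,1,-115,0,0,0.004,45,-1,1,-135,0,0,0.004]'
python3 -m creep '[45,0,0,-13,0,0,0,45,0,0,-22,0,0,0,45,0,0,-27,0,0,0,45,0,0,-29,0,0,0,45,0,0,-29,0,0,0]'
python3 -m creep '[45,0,0,0,0,0,0,45,0,0,0,0,0,0,45,0,0,0,0,0,0]'
python3 -m creep '[0,0,0,0,0,0,0,0,0,0,0,0,0,0,0,0,0,0,0,0,0,0,0,0,0,0,0,0,0,0,0,0,0,0,0]' 60
```

```text
time_s: 44.13
ee_pos: [0.5072, 0.4226, 0.0404]
tcp_rot: [0.997, 0.071, -0.001, 0.001]
force: [1.0, -0.4, 0.0]
gripper_width: 0.0448
grasp_force: 0.0
time_s: 44.55
ee_pos: [0.5084, 0.4251, 0.0154]
tcp_rot: [0.997, 0.072, 0.001, -0.0]
force: [-0.4, -0.2, 0.2]
gripper_width: 0.0447
grasp_force: 0.0
time_s: 44.8
ee_pos: [0.5084, 0.4251, 0.0157]
tcp_rot: [0.997, 0.072, 0.001, -0.0]
force: [0.7, -0.1, -0.1]
gripper_width: 0.0449
grasp_force: 0.0
time_s: 45.22
ee_pos: [0.5082, 0.4249, 0.0151]
tcp_rot: [0.997, 0.072, 0.0, -0.0]
force: [-0.7, -0.2, 2.9]
gripper_width: 0.0133
grasp_force: 61.4
```

```bash
python3 -m creep '[0,0,0,10,0,0,0,0,0,0,40,0,0,0,0,0,0,80,0,0,0,0,0,0,120,0,0,0,0,0,0,160,0,0,0]' 70
python3 -m creep '[0,4,-20,20,0,0,0.06,0,10,-50,30,0,0,0.16,0,17,-85,40,0,0,0.27,0,24,-120,40,0,0,0.38,0,30,-155,40,0,0,0.48]'
python3 -m creep '[0,6,-33,0,0,0,0.1,0,12,-66,0,0,0,0.2,0,18,-99,0,0,0,0.3,0,24,-130,0,0,0,0.4,0,30,-160,0,0,0,0.5]'
python3 -m creep '[0,6,-30,0,0,0,0.1,0,11,-60,0,0,0,0.2,0,15,-82,0,0,0,0.27,0,18.5,-98.5,0,0,0,0.316,0,18.5,-98.5,0,0,0,0.316]'
python3 -m creep '[0,0,0,0,0,0,0,0,0,0,0,0,0,0,0,0,0,0,0,0,0,0,0,0,0,0,0,0]'
python3 -m creep '[0,0,0,0,0,0,0,0,0,0,0,0,0,0]'
```

```text
time_s: 45.63
ee_pos: [0.5072, 0.4242, 0.1761]
tcp_rot: [0.997, 0.072, -0.001, 0.0]
force: [0.3, 0.9, -1.8]
gripper_width: 0.0125
grasp_force: 68.4
time_s: 46.05
ee_pos: [0.538, 0.2684, 0.2155]
tcp_rot: [0.951, 0.31, 0.001, 0.0]
force: [0.7, -0.4, -3.1]
gripper_width: 0.0122
grasp_force: 68.5
time_s: 46.47
ee_pos: [0.5676, 0.1076, 0.2147]
tcp_rot: [0.845, 0.535, -0.0, 0.0]
force: [0.5, 0.2, -1.9]
gripper_width: 0.0128
grasp_force: 68.5
time_s: 46.88
ee_pos: [0.5869, 0.0052, 0.214]
tcp_rot: [0.754, 0.657, -0.001, 0.001]
force: [0.1, -0.9, -2.8]
gripper_width: 0.0129
grasp_force: 68.5
time_s: 47.22
ee_pos: [0.5861, 0.013, 0.2148]
tcp_rot: [0.751, 0.66, 0.0, 0.0]
force: [-0.6, 0.8, -1.6]
gripper_width: 0.0127
grasp_force: 68.5
time_s: 47.38
ee_pos: [0.5863, 0.012, 0.2147]
tcp_rot: [0.751, 0.66, -0.0, 0.0]
force: [-0.1, 0.2, -1.6]
gripper_width: 0.0127
grasp_force: 68.5
```

```bash
python3 -m creep '[0,0.5,-0.5,-15,0,0,0,0,0.5,-0.5,-35,0,0,0,0,0.5,-0.5,-60,0,0,0,0,0.5,-0.5,-78,0,0,0,0,0.5,-0.5,-84,0,0,0]'
python3 -m creep '[0,0,0,0,0,0,0,0,0,0,0,0,0,0,0,0,0,0,0,0,0]'
python3 - <<'E'
from h import *
import pickle
w=shot('wrist');cv2.imwrite('pics/w6.png',w['image'])
E
```

```text
time_s: 47.8
ee_pos: [0.585, 0.0105, 0.1276]
tcp_rot: [0.752, 0.659, -0.002, -0.002]
force: [0.2, -0.1, -2.6]
gripper_width: 0.0128
grasp_force: 68.5
time_s: 48.05
ee_pos: [0.588, 0.011, 0.1322]
tcp_rot: [0.752, 0.659, 0.001, 0.001]
force: [-0.6, 0.2, -2.1]
gripper_width: 0.0124
grasp_force: 68.5
```

View pics/w6.png

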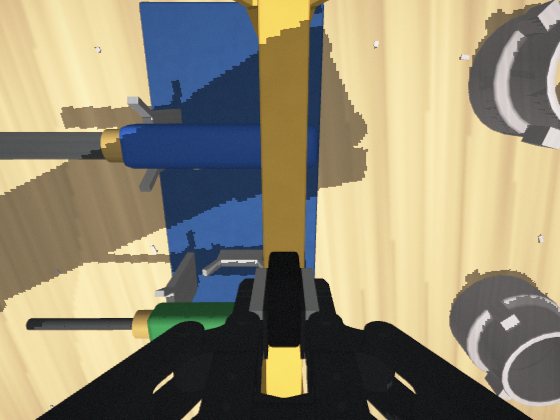

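The bar is held square above the rack. Its far end, at columns 262–312, is centred between the yellow bracket prongs at about 246 and 323.

```bash
python3 -m creep '[0,-0.7,0,-6,0,0,0,0,-0.7,0,-14,0,0,0,0,-0.7,0,-20,0,0,0,0,-0.7,0,-24,0,0,0,0,-0.7,0,-26,0,0,0]'
python3 -m creep '[0,0,0,0,0,0,0,0,0,0,0,0,0,0,0,0,0,-1,0,0,0,0,0,0,-2,0,0,0,0,0,0,-2,0,0,0]'
python3 -m creep '[0,0,0,0,0,0,0,0,0,0,0,0,0,0]'
```

```text
time_s: 48.52
ee_pos: [0.5856, 0.0105, 0.1035]
tcp_rot: [0.752, 0.659, -0.001, -0.001]
force: [-0.3, 0.1, -1.8]
gripper_width: 0.0127
grasp_force: 68.5
time_s: 48.93
ee_pos: [0.5866, 0.0108, 0.1031]
tcp_rot: [0.752, 0.659, 0.0, 0.0]
force: [-1.0, -0.2, 0.3]
gripper_width: 0.0124
grasp_force: 68.8
time_s: 49.1
ee_pos: [0.5866, 0.0108, 0.1031]
tcp_rot: [0.752, 0.659, 0.0, 0.0]
force: [-0.1, 0.4, 1.2]
gripper_width: 0.013
grasp_force: 68.8
```

Seated (weight taken off). Release, lift clear and check.

```bash
python3 -m creep '[45,0,0,0,0,0,0,45,0,0,0,0,0,0,45,0,0,0,0,0,0,45,0,0,0,0,0,0,45,0,0,0,0,0,0]'
python3 -m creep '[45,0,0,10,0,0,0,45,0,0,35,0,0,0,45,0,0,70,0,0,0,45,0,0,110,0,0,0,45,0,0,150,0,0,0]'
python3 -m creep '[45,-15,15,30,0,0,0,45,-40,35,60,0,0,0,45,-60,45,76,0,0,0,45,-84,15,76,0,0,0,45,-84,15,76,0,0,0]'
python3 -m creep '[45,0,0,0,0,0,0,45,0,0,0,0,0,0,45,0,0,0,0,0,0,45,0,0,0,0,0,0]'
python3 - <<'E'
from h import *
import pickle
o=pickle.load(open('w2.pkl','rb'));w=shot('wrist');t=shot('top');s=sense();print(s['ee_pos'],s['time_s'])
for n,p in(('old',o),('new',w)):
    hsv=cv2.cvtColor(p['image'],cv2.COLOR_BGR2HSV);k=np.zeros(hsv.shape[:2],np.uint8);k[150:225,325:400]=hsv[150:225,325:400,2]<60
    b=blobs(k,60)[0];print(n,b[1],np.round(onz(p,*b[1][0],.114)*1000))
m=mask(t,'red',(370,180,440,240));print(rect(t,m,.044))
cv2.imwrite('pics/f.png',np.hstack([w['image'][30:310,150:430],cv2.resize(t['image'][145:285,340:480],(280,280))]))
E
```

```text
time_s: 49.52
ee_pos: [0.5863, 0.0107, 0.1026]
tcp_rot: [0.752, 0.659, 0.0, 0.0]
force: [0.6, 0.4, 0.3]
gripper_width: 0.0454
grasp_force: 0.0
time_s: 49.93
ee_pos: [0.5857, 0.011, 0.2547]
tcp_rot: [0.752, 0.66, -0.0, -0.0]
force: [-0.4, -0.8, 0.3]
gripper_width: 0.045
grasp_force: 0.0
time_s: 50.35
ee_pos: [0.5001, 0.0216, 0.3312]
tcp_rot: [0.754, 0.657, -0.002, 0.005]
force: [0.1, -1.6, -0.0]
gripper_width: 0.0448
grasp_force: 0.0
time_s: 50.68
ee_pos: [0.5025, 0.0271, 0.3284]
tcp_rot: [0.751, 0.66, 0.001, -0.001]
force: [0.3, 1.0, -0.4]
gripper_width: 0.045
grasp_force: 0.0
[0.50244649 0.02689982 0.32826183] 50.7833
old ((361.8440856933594, 188.02647399902344), (17.026622772216797, 34.436729431152344), 4.398705005645752) [587.  10. 114.]
new ((362.0025329589844, 187.96446228027344), (17.099292755126953, 34.41232681274414), 4.085616588592529) [587.  10. 114.]
(array([ 491.3, -356.8]), array([110.6,  27.5]), 16.7)
```

View pics/f.png

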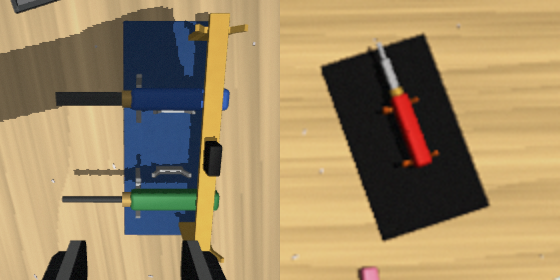

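The left half shows the rack as at the start, with the bar's grip at the same pixel to within 0.3. The right half shows the scraper lying in the rest's forks.

```bash
python3 -c "from bench import finish_job; print(finish_job())"
```

```text
the job is handed in; nothing more can be done
None
```

I handed the job in at about 51 s of the 144 s allowed: the scraper is in the work rest and both files and the bar are back in the rack, with positions within a few millimetres in the last pictures; no verdict came back.

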